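# Brick-bond oak panel: lay the blocks, shut the rail, clip the clamp

### The job

Carry on the oak panel in the gluing jig with all the loose blocks: first finish the second course from its half block on, then begin the third course at the end stop, each block flat, snug against the course behind it and the block or stop before it, so that its joints fall at the middle of the blocks behind. Then swing the hinged front rail shut until it rests against the steel catch, and clip the spring clamp over the rail's free end and the catch together, so that it pinches the two and holds the rail shut. Leave the glue bottle, the mallet and the try square where they are.

Things in the scene. Friction and masses are not known exactly. Their poses are not given: they have to be found in the camera images.
- jig: gluing jig, fixed: plywood base board 200 (own x) x 370 (own y) x 18 mm, origin under its centre; own x points away from the robot, own y to its left, turned up to 0.14 rad. In its coordinates (mm): first course, glued, x 39..75, y -132..120, joints at y 48, -24, -96; second course x 3..39, third x -33..3. Courses run along y and are open towards -y; blocks on it are 18..43 up
- stop (a point): middle of the inner face of the end stop, jig x 32, y 120 mm, z 30.5: a dark wooden bar 18 mm thick and 25 tall, from jig x -33 to 97; all courses start from it and run towards -y. Next to it at the start of the second course a half block (36 mm long) is already glued, y 84..120. Behind the first course stands the back fence, 42 mm tall, inner face at jig x 75
- slot1 (a point): centre of a laid block (30.5 mm above the bench, 12.5 above the board): first full block of the second course, next to the half block (jig x 21, y 48)
- slot2 (a point): centre of a laid block (30.5 mm above the bench, 12.5 above the board): second full block of the second course (jig x 21, y -24)
- slot3 (a point): centre of a laid block (30.5 mm above the bench, 12.5 above the board): third and last of the second course (jig x 21, y -96)
- slot4 (a point): centre of a laid block (30.5 mm above the bench, 12.5 above the board): first block of the third course, against the end stop (jig x -15, y 84)
- slot5 (a point): centre of a laid block (30.5 mm above the bench, 12.5 above the board): second block of the third course (jig x -15, y 12), used if there are five
- slot6 (a point): centre of a laid block (30.5 mm above the bench, 12.5 above the board): third of the third course (jig x -15, y -60), used if there are six
- catch: steel catch fixed on the jig: upright plate 10 (x) x 40 (y) x 44 mm tall on the base board, 3 mm foot behind; origin at the middle of its underside, jig x -30, y -165, z 18 mm. The shut rail rests against its face at jig x -35; its end (jig y -185) is flush with the rail's end and the board's edge. Rail and catch together are 26 mm thick, centred on jig x -38
- rail (a joint): angle of the dark wooden front rail about its upright pin, rad: 0 shut against the catch, starts at 0.80 to 1.10, swung out to the robot. 16 thick, 42 tall (20 to 62 mm above the bench), 350 mm from pin to free end. Stiff hinge (0.12 N m friction): stays where left, easily pushed. Shut, its faces are at jig x -51 and -35, 2 mm clear of the third course
- rail_end (a point): middle of the rail's free end face, on its centre line, 41 mm above the bench. The upright hinge pin on which the rail swings stands at jig x -43, y 165 mm
- block1: loose oak block, 72 x 36 x 25 mm, plain light wood, all alike, about 50 g; 4 to 6 are there in a run. Origin at its very centre; own x along its 72 mm length, y across its 36 mm width, z through its 25 mm thickness. Starts flat on the bench at the left, its length roughly along y
- block2: loose oak block, 72 x 36 x 25 mm, plain light wood, all alike, about 50 g; 4 to 6 are there in a run. Origin at its very centre; own x along its 72 mm length, y across its 36 mm width, z through its 25 mm thickness. Starts flat on the bench at the left, its length roughly along y
- block3: loose oak block, 72 x 36 x 25 mm, plain light wood, all alike, about 50 g; 4 to 6 are there in a run. Origin at its very centre; own x along its 72 mm length, y across its 36 mm width, z through its 25 mm thickness. Starts flat on the bench at the left, its length roughly along y
- block4: loose oak block, 72 x 36 x 25 mm, plain light wood, all alike, about 50 g; 4 to 6 are there in a run. Origin at its very centre; own x along its 72 mm length, y across its 36 mm width, z through its 25 mm thickness. Starts flat on the bench at the left, its length roughly along y
- block5: loose oak block, 72 x 36 x 25 mm, plain light wood, all alike, about 50 g; 4 to 6 are there in a run. Origin at its very centre; own x along its 72 mm length, y across its 36 mm width, z through its 25 mm thickness. Starts flat on the bench at the left, its length roughly along y
- block6: loose oak block, 72 x 36 x 25 mm, plain light wood, all alike, about 50 g; 4 to 6 are there in a run. Origin at its very centre; own x along its 72 mm length, y across its 36 mm width, z through its 25 mm thickness. Starts flat on the bench at the left, its length roughly along y
- clamp: one half of the black and orange spring clamp (145 mm long, 26 thick, 110 g) lying flat on the bench at the right. Origin on the pivot at half thickness (13 mm up). With the jaws at rest own x points along the clamp to the jaws, z along the pivot, and this half is on the +y side; the other mirrors it. The clamp's middle line is own x turned by minus half of joint clamp_arm about own z
- clamp_jaw (a point): tip of this half's jaw, 62 mm ahead of the pivot; orange pads run from 32 to 62 mm ahead of it. Squeezed for fitting, the jaws stand open 37 mm at the tips and 33 mm at the pads' rear; the pads lie flat on something 26 mm thick
- clamp_handle (a point): outside of this half's handle, 55 mm behind the pivot, where the handles are best squeezed: 67 mm over both outsides at rest, 30 mm and nearly parallel when squeezed for fitting (about 15 N). The handles spread to the rear and reach 80 mm behind the pivot
- clamp_arm (a joint): angle by which the clamp's two halves are squeezed, rad: 0 jaws shut, handles spread (spring preloaded); 0.56 squeezed for fitting; 0.7 the limit; about 0.36 when gripping 26 mm. The spring gives 0.4 N m at 0 and 0.8 N m/rad more
- glue: bystander: yellow glue bottle, 60 mm across, 170 tall, origin under its centre; leave it standing
- mallet: bystander: rubber mallet lying on the bench, 230 mm long, head 60 mm across; leave it alone
- square: bystander: try square lying on the bench, wooden stock 120 mm, steel blade 200 mm; leave it alone
Not all that is in view belongs to the job. What is shaped like the block5 but blue, pink or purple is not meant.

How it is judged:
By the outcome, as a careful person would: the job done as asked, in the order asked, and still so for the second after the job is handed in, with the robot touching nothing.
Of block1, block2, block3, block4, block5, block6 only 4 to 6 are there at a start; the rules pass over those that are not, and their reading is None.
At some moment in a run one of block1, block2, block3, block4, block5, block6 may be knocked a few centimetres aside while the robot is not near it.
Once in a run the grip may slacken for a moment while it holds something.
It also fails if it takes over 210 s, if anything falls off the work surface, if the arm or the gripper's body presses on something with over 40 N, if the wrist force passes 120 N, or if a joint passes its speed limit or range.

### The arm

A 7-joint arm with a two-finger parallel gripper is mounted at the origin on the work surface. World frame = base frame: x ahead of the robot, y to its left, z up, the work surface at z = 0. Lengths are in m, angles in rad, forces in N, time in s.
With the tool pointing down it reaches from about 0.425 to 0.875 m from the base axis. Payload 4.7 kg.
Tool frame: the origin (TCP) lies midway between the tips of the shut fingers; the grasp point (between the pads) lies r.grip_depth behind it (r.grip_depth is the distance from the TCP to the grasp point, in m); z points along the fingers, x is the direction in which the jaws open and shut, and the axes are right-handed (so a half turn about z gives the same grasp; the last joint's range is limited). The gripper opens to 87 mm and grips with 3 to 60 N. Pads are 19 mm wide; open, the fingers measure 117 mm over their backs; the gripper's body (75 mm by 190 mm) begins 51 mm behind the grasp point.
Start: joints at [-1.139, 0.321, -0.07, 1.45, 0.023, 1.371, -0.057], TCP at [0.264, 0.594, 0.223] pointing down, gripper open.
Joint ranges: [-2.86, 2.86], [-0.3, 2.09], [-1.38, 1.24], [0.06, 2.45], [-1.56, 4.7], [0.09, 2.05], [-2.69, 2.69]. Speed limits (rad/s): [2.57, 2.57, 3.14, 3.14, 3.14, 3.14, 3.14].

### API

Orientations are given as a unit quaternion [x, y, z, w].
In Python, from rig import r gives the robot as it stands. The module is installed in compiled form; this text tells all that it offers.
- The arm moves only by the shell command python3 -m handwheel 'ROWS' [FORCE]. ROWS is JSON, a list of rows, each a list of 7 numbers: the turn, a rotation vector about the tool's x, y, z scaled (see below), then the shift along the tool's x, y, z scaled (see below), then the finger opening in mm, from 0 to 87. A call has 1 to 20 rows; each row is the pose to reach, as a shift and turn from the pose commanded when the call began, along the tool's axes at that moment; what a row does not reach only later rows make up. The controller multiplies each number of a shift by 0.1 m and each number of a turn by pi/4 rad. A row lasts 1/8 s, in which the tool goes at most 62.5 mm and 10.7 degrees, less where a joint would pass 70% of its speed; a pose out of reach is approached as far as the arm can. A call with a number of a shift or a turn outside -1 to 1 is refused whole. A call with a gripper value outside its range is refused whole. The fingers move at their own pace and stop on an object; FORCE is the grip in N (left out, the last holds). Time passes only in rows, so rows that repeat a pose let the fingers close. It gives the time, the measured TCP pose, the force and the opening at its end, in the units of the state.
- r.sense(): the state, without advancing time (a new reading comes with each control period).
- r.capture(name): name is "scene" or "side" or "wrist"; returns the picture (480x640x3 uint8, red, green, blue); there is no depth.
- r.camera_model(name): a dict with "fx", "fy", "cx", "cy" (pixels), "k1" (the pictures are not rectified: a ray, as slopes to the right and down, at radius r is drawn at 1 + k1 r^2 times it, then the intrinsics apply), "rvec" (rotation vector, rad) and "tvec" (3), from world to camera coordinates, as OpenCV has them. Camera axes: x right, y down, z forward; pixel columns grow to the right and rows downward; lengths in m; the calibration is good to about 2 mm. A picture is of the moment at which its call begins: read the wrist's pose just before it. camera_model takes no time and is no camera call; for the wrist camera it gives the pose at the moment of the call.
- r.sign_off(): hands the job in, once; it reports no verdict.
The state is a dict: "time": time; "qpos": joint angles; "dq": joint speeds; "joint_efforts": joint torques, N m; "position": TCP position; "eef_rot": TCP orientation; "contact_force": force on the tool from outside, world axes, zero at the start; "wrist_torque": the same for the moment, N m; "grip_width": opening from 0.0 (shut) to 1.0 (fully open).
Only numpy, scipy, OpenCV 4.12 (cv2) and the standard library are available. Lean on these libraries where they do the work, as an engineer would, in place of code of your own. Each camera call takes 0.05 s, during which the arm holds its last target. There are 200 camera calls.

## Working session

There is one attempt and no reset: what is moved stays moved. The work goes in short steps, Python scripts to look and compute and a shell command to move; the robot and the scene stay as the last step left them, time stands still between calls to the robot, and variables do not carry over. Pictures are saved under pics/ and viewed, about 12 in all and at most 16, crops included, and the job is handed in when it is done.

```bash
mkdir -p pics; ls
python3 - <<'E'
from rig import r
import cv2
s=r.sense(); print(s, r.grip_depth)
for n in ("scene","side","wrist"):
    im=r.capture(n); cv2.imwrite(f"pics/{n}0.png",im[:,:,::-1]); print(n,r.camera_model(n))
E
```

```text
pics
{'time': 0.0, 'qpos': array([-1.13888153,  0.3218573 , -0.07006024,  1.45167964,  0.02262982,
        1.37076449, -0.05690083]), 'dq': array([-0.0009744 , -0.00093614, -0.00232576, -0.00109655, -0.00112943,
        0.00118597, -0.00063669]), 'joint_efforts': array([-9.27475921e-04, -4.91292536e+01, -4.04242063e-01, -3.12533355e+01,
       -6.38842466e-02,  4.37780970e-02,  1.87175183e-04]), 'position': array([0.26359464, 0.59355671, 0.22143671]), 'eef_rot': array([ 8.38376831e-01,  5.45090236e-01, -7.67550342e-04,  5.78560366e-04]), 'contact_force': array([ 0.27285579, -0.07439071, -0.04620276]), 'wrist_torque': array([-0.02839543,  0.03180531, -0.01122971]), 'grip_width': 1.00216190789788} 0.0187
scene {'fx': 621.3854077405153, 'fy': 621.3854077405153, 'cx': 312.86306143966, 'cy': 234.10055706987106, 'k1': -0.004732508591282193, 'rvec': array([ 1.5937409 ,  2.1107722 , -0.72079968]), 'tvec': array([ 0.16734211, -0.34718394,  1.88606507])}
side {'fx': 608.9251567038715, 'fy': 608.9251567038715, 'cx': 321.8595899539639, 'cy': 238.4715413409961, 'k1': -0.12698695326269402, 'rvec': array([ 1.05041526,  2.25014815, -1.21983131]), 'tvec': array([ 0.38432899, -0.16034283,  2.15070078])}
wrist {'fx': 373.11936810462254, 'fy': 373.11936810462254, 'cx': 320.5605663644158, 'cy': 242.71575815879822, 'k1': 0.015129351708583474, 'rvec': array([-2.44296904, -1.58804061, -0.20775244]), 'tvec': array([-0.64981735, -0.02991587,  0.39012389])}
```

View pics/scene0.png

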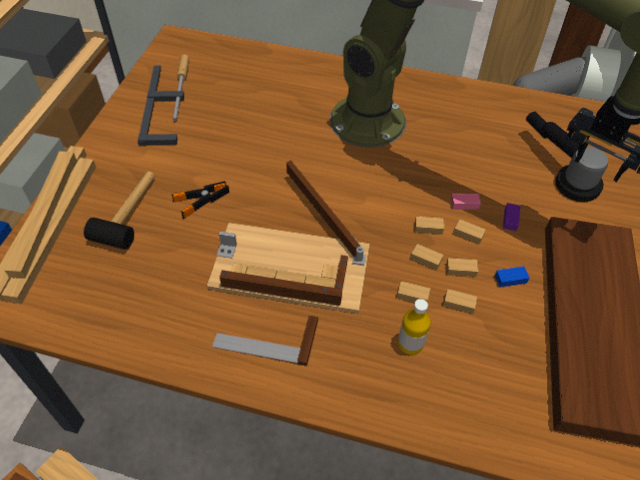

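View pics/wrist0.png

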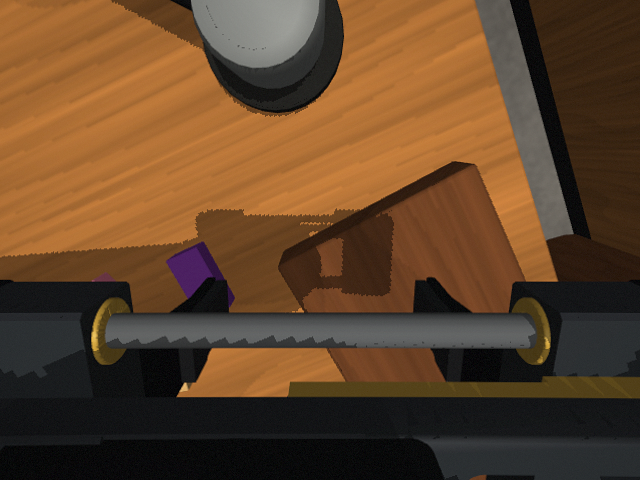

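View pics/side0.png

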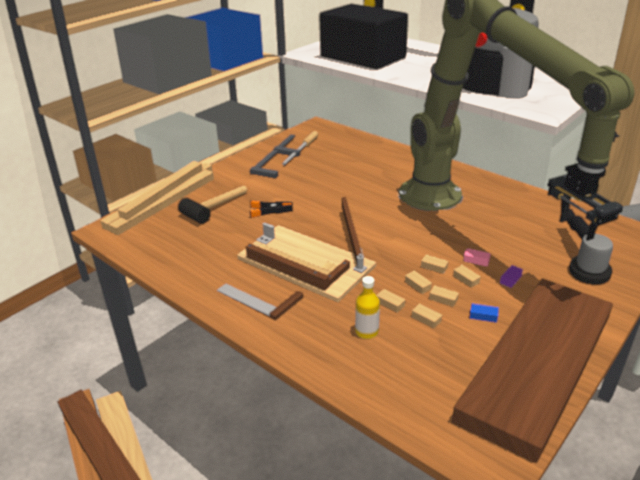

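The scene picture shows six oak blocks at px (429,225) (469,231) (427,256) (462,267) (413,292) (460,300). The jig is near (290,268) with its open rail running from (357,250) to (290,165), and the clamp is at (203,195). The pink, purple and blue pieces are decoys. The wrist view is partly blocked by the gripper.

```bash
cat > h.py <<'E'
from rig import r
import numpy as np, cv2
from scipy.optimize import least_squares
from scipy.spatial.transform import Rotation as R
def proj(m,P):
    P=np.atleast_2d(P).astype(float); K=np.array([[m['fx'],0,m['cx']],[0,m['fy'],m['cy']],[0,0,1]])
    return cv2.projectPoints(P,m['rvec'],m['tvec'],K,np.array([m['k1'],0,0,0,0.]))[0][:,0]
def unproj(m,uv,z):
    K=np.array([[m['fx'],0,m['cx']],[0,m['fy'],m['cy']],[0,0,1]])
    d=cv2.undistortPoints(np.array(uv,float).reshape(-1,1,2),K,np.array([m['k1'],0,0,0,0.]))[:,0]
    Rm=cv2.Rodrigues(m['rvec'])[0]; C=-Rm.T@m['tvec']; D=np.c_[d,np.ones(len(d))]@Rm
    return C+D*((z-C[2])/D[:,2])[:,None]
def T(p,P):  # p=(x,y,yaw) local P(n,3)
    P=np.atleast_2d(P).astype(float);c,s=np.cos(p[2]),np.sin(p[2])
    return np.c_[p[0]+c*P[:,0]-s*P[:,1],p[1]+s*P[:,0]+c*P[:,1],P[:,2]]
def fit(obs,p0):  # obs: list of (model, local pts, pix)
    f=lambda p:np.concatenate([(proj(m,T(p,L))-np.array(px,float)).ravel() for m,L,px in obs])
    s=least_squares(f,p0,loss='soft_l1'); return s.x,f(s.x).reshape(-1,2)
BOX=np.array([[a,b,c] for a in(-.036,.036) for b in(-.018,.018) for c in(0,.025)])
def woodmask(im):
    h=cv2.cvtColor(im,cv2.COLOR_RGB2HSV).astype(int); H,S,V=h[...,0],h[...,1],h[...,2]
    return ((H>12)&(H<24)&(S>70)&(S<150)&(V>110)).astype(np.uint8)
E
python3 - <<'E'
from h import *
im=cv2.imread('pics/scene0.png'); rgb=im[:,:,::-1].copy()
hsv=cv2.cvtColor(rgb,cv2.COLOR_RGB2HSV)
for (u,v) in [(429,225),(469,231),(427,254),(462,265),(413,290),(460,298),(440,240),(400,210),(440,330),(260,250),(280,240)]: print((u,v),hsv[v,u])
a=cv2.resize(im[215:315,200:380],None,fx=4.4,fy=4.4,interpolation=cv2.INTER_CUBIC); cv2.imwrite('pics/j.png',a)
m=r.camera_model('wrist'); Rm=cv2.Rodrigues(m['rvec'])[0]; s=r.sense()
C=-Rm.T@m['tvec']; Rt=R.from_quat(s['eef_rot']).as_matrix()
print('cam in tool',Rt.T@(C-s['position']),'axes in tool\n',Rt.T@Rm.T)
print(proj(m,s['position']))
E
```

```text
(429, 225) [ 17 137 199]
(469, 231) [ 17 138 199]
(427, 254) [ 17 139 197]
(462, 265) [ 17 137 199]
(413, 290) [ 17 139 196]
(460, 298) [ 17 140 197]
(440, 240) [ 14 180 154]
(400, 210) [ 15 184 172]
(440, 330) [ 14 184 151]
(260, 250) [ 17 128 217]
(280, 240) [ 17 124 222]
cam in tool [ 0.00053895 -0.07207728 -0.1619493 ] axes in tool
 [[ 9.99999933e-01 -3.65283100e-04 -1.41383208e-05]
 [ 3.56470100e-04  9.65844026e-01  2.59123890e-01]
 [-8.09981651e-05 -2.59123878e-01  9.65844092e-01]]
[[319.43846583 301.66040016]]
```

View pics/j.png

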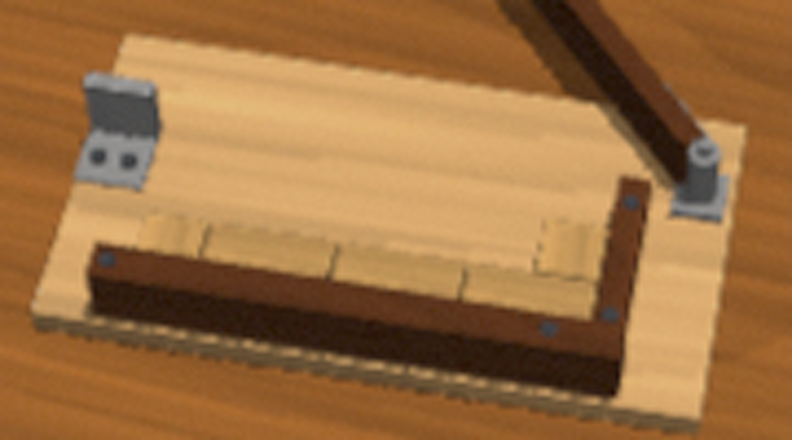

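```bash
cat >> h.py <<'E'
def mom(M): return np.array([M['m10']/M['m00'],M['m01']/M['m00'],M['mu20']/M['m00'],M['mu11']/M['m00'],M['mu02']/M['m00']])
def hullmom(m,p):
    q=proj(m,T(p,BOX)); return mom(cv2.moments(cv2.convexHull((q*64).astype(np.int32).reshape(-1,1,2)).astype(np.float32)/64))
def blocks(name='scene',roi=(395,205,490,315)):
    m=r.camera_model(name); im=r.capture(name); mk=woodmask(im); z=np.zeros_like(mk)
    x0,y0,x1,y1=roi; z[y0:y1,x0:x1]=mk[y0:y1,x0:x1]
    n,l,st,_=cv2.connectedComponentsWithStats(z); out=[]
    for i in range(1,n):
        if st[i,4]<150: continue
        t=mom(cv2.moments((l==i).astype(np.uint8),True)); g=unproj(m,t[:2],.0125)[0]
        w=np.array([1,1,.05,.05,.05])
        best=min((least_squares(lambda p:(hullmom(m,[p[0],p[1],p[2]])-t)*w,[g[0],g[1],a],x_scale=[.01,.01,.2],diff_step=1e-3) for a in(1.2,1.57,1.9)),key=lambda s:s.cost)
        out.append((*best.x,st[i,4],best.cost))
    return np.array(out)
E
python3 - <<'E'
from h import *
np.set_printoptions(precision=4,suppress=True)
print(blocks())
m=r.camera_model('scene')
px=(np.array([[128,36],[745,126],[700,420],[33,318]])+.5)/4.4-.5+[200,215]
L=np.array([[-.1,-.185,.018],[-.1,.185,.018],[.1,.185,.018],[.1,-.185,.018]])
p,e=fit([(m,L,px)],[.6,0,0]); print('jig',p,'\n',e)
for n,xy,z in [('slot1',(.021,.048),.0305),('slot4',(-.015,.084),.0305),('pin',(-.043,.165),.05),('catch',(-.03,-.165),.04)]: print(n,T(p,[*xy,z]))
print('railend',unproj(m,[[288,164]],.062),'clamp',unproj(m,[[204,194]],.013))
E
```

```text
[[  0.3586   0.2435   1.7483 301.       0.2427]
 [  0.3503   0.3484   1.4337 312.       0.2055]
 [  0.4617   0.255    1.423  346.       0.2105]
 [  0.4694   0.3437   1.6778 356.       0.2948]
 [  0.5785   0.241    1.5949 393.       0.1986]
 [  0.5699   0.3524   1.5512 397.       0.2687]]
jig [ 0.59   -0.0654  0.0993] 
 [[-0.8072 -0.021 ]
 [ 0.7248 -0.0469]
 [ 0.7301  0.2239]
 [-0.7084 -0.4001]]
slot1 [[ 0.6061 -0.0156  0.0305]]
slot4 [[0.5667 0.0167 0.0305]]
pin [[0.5308 0.0945 0.05  ]]
catch [[ 0.5765 -0.2326  0.04  ]]
railend [[ 0.3037 -0.1585  0.062 ]] clamp [[ 0.429  -0.3586  0.013 ]]
```

```bash
python3 -m handwheel '[[0,0,-0.3,-0.5,0.5,0,87],[0,0,-0.658,-1,1,0,87],[0,0,-0.658,-1,1,0,87],[0,0,-0.658,-1,1,0,87]]' 30
python3 -m handwheel '[[0,0,0,-0.6,0.24,0,87],[0,0,0,-1,0.4,0,87]]'
python3 -m handwheel '[[0,0,0,-0.6,0.24,0,87],[0,0,0,-1,0.4,0,87]]'
python3 -m handwheel '[[0,0,0,-0.6,0.24,0,87],[0,0,0,-1,0.4,0,87]]'
python3 -m handwheel '[[0,0,0,-0.6,0.24,0,87],[0,0,0,-1,0.4,0,87]]'
python3 -m handwheel '[[0,0,0,-0.6,0.2,0,87],[0,0,0,-1,0.4,0,87],[0,0,0,-1,0.4,0,87],[0,0,0,-1,0.4,0,87],[0,0,0,-1,0.4,0,87]]'
python3 - <<'E'
from h import *
s=r.sense(); print(s['time'],s['position'],R.from_quat(s['eef_rot']).as_matrix()[:,0])
import pickle
m=r.camera_model('wrist'); im=r.capture('wrist'); pickle.dump(m,open('w1.pkl','wb')); cv2.imwrite('pics/w1.png',im[:,:,::-1])
E
```

```text
time: 0.7
position: [0.3156, 0.4609, 0.2228]
eef_rot: [0.673, 0.74, 0.0, 0.0]
contact_force: [-0.3, 0.6, 0.1]
grip_width: 1.001
time: 0.95
position: [0.3645, 0.3664, 0.2224]
eef_rot: [0.672, 0.741, 0.0, 0.0]
contact_force: [1.2, 0.7, 0.2]
grip_width: 1.002
time: 1.2
position: [0.4148, 0.2703, 0.2227]
eef_rot: [0.672, 0.74, 0.0, 0.0]
contact_force: [-0.2, -0.1, -0.3]
grip_width: 1.005
time: 1.45
position: [0.4648, 0.1747, 0.2227]
eef_rot: [0.672, 0.74, 0.0, 0.0]
contact_force: [0.0, 0.3, -0.4]
grip_width: 1.002
time: 1.7
position: [0.5147, 0.0791, 0.2228]
eef_rot: [0.672, 0.74, 0.0, 0.0]
contact_force: [-0.2, 0.3, -0.2]
grip_width: 0.999
time: 2.33
position: [0.5629, -0.0131, 0.2224]
eef_rot: [0.67, 0.742, 0.0, -0.0]
contact_force: [0.2, 0.7, -0.0]
grip_width: 1.004
2.325 [ 0.56288563 -0.01309016  0.22240051] [-1.01767191e-01  9.94807908e-01  8.15624019e-04]
```

View pics/w1.png

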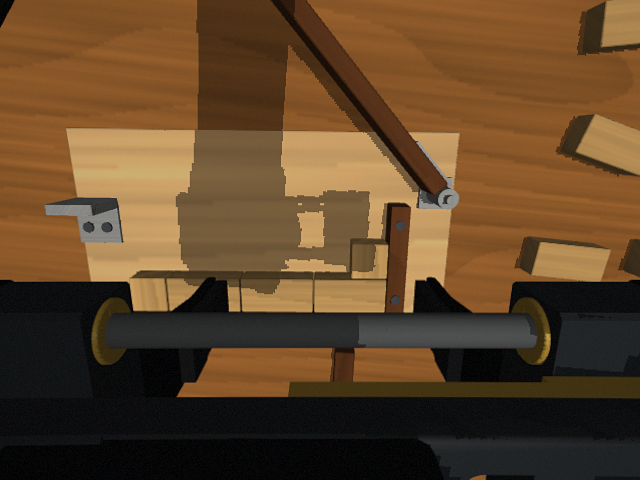

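Run:
```python
from h import *
import pickle
np.set_printoptions(precision=4,suppress=True)
m=pickle.load(open('w1.pkl','rb'))
L=np.array([[-100,-185,18],[-100,185,18],[3,84,43],[39,48,43],[39,-24,43],[39,-96,43],[-33,120,43]])/1e3
px=[[67,128],[459,133],[351,240],[314,279],[241,279],[168,279],[387,204]]
p,e=fit([(m,L,px)],[.59,-.065,.1]); print(p,e)
s=r.sense(); x=R.from_quat(s['eef_rot']).as_matrix()[:,0]; print('tool yaw-90',np.arctan2(-x[0],x[1]))
pin=T(p,[-.043,.165,.062]); print('pin px',proj(m,pin))
print('rail px->',unproj(m,[[272,0],[300,0],[400,160]],.062), pin)
g=im=cv2.imread('pics/w1.png'); g=cv2.resize(im[100:330,30:480],None,fx=1.75,fy=1.75,interpolation=cv2.INTER_CUBIC); cv2.imwrite('pics/w1c.png',g)
```

```text
[ 0.5853 -0.0639  0.0991] [[-3.0323  0.7324]
 [ 1.2098 -2.6942]
 [ 1.0132  3.0439]
 [ 0.097  -0.2738]
 [-1.0465 -0.3749]
 [-2.5424 -0.4335]
 [ 5.0093  1.4235]]
tool yaw-90 0.10170542128042617
pin px [[448.7835 197.5966]]
rail px-> [[ 0.392  -0.0662  0.062 ]
 [ 0.3898 -0.0451  0.062 ]
 [ 0.4989  0.0491  0.062 ]] [[0.5261 0.096  0.062 ]]
```

```bash
cat >> h.py <<'E'
np.set_printoptions(precision=1,suppress=True)
JP=np.array([.586,-.0642,.099])
def toj(P):
    P=np.atleast_2d(P); c,s=np.cos(JP[2]),np.sin(JP[2]); d=P[:,:2]-JP[:2]
    return 1e3*np.c_[d[:,0]*c+d[:,1]*s,-d[:,0]*s+d[:,1]*c]
def st():
    s=r.sense(); M=R.from_quat(s['eef_rot']).as_matrix(); x=M[:,0]
    print('t %.2f'%s['time'],'jigXY',toj(s['position'][:2])[0],'z %.1f'%(s['position'][2]*1e3),'yaw-jig %.3f'%(np.arctan2(-x[0],x[1])-JP[2]),'F',s['contact_force']@M,'open %.1f'%(s['grip_width']*87))
def bj():
    for b in blocks(): print('block',toj(b[:2])[0],'turn/units %.3f'%(-(b[2]-np.pi/2-JP[2])/(np.pi/4)),'area',int(b[3]), 'cost %.2f'%b[4])
E
python3 - <<'E'
from h import *
st(); bj(); m=r.camera_model('scene')
print('glue',toj(unproj(m,[[412,350],[420,305]],0.))) ; print(toj(unproj(m,[[420,305]],.17)))
print('base',toj([[0,0]]))
E
```

```text
t 2.38 jigXY [-18.   52.8] z 222.5 yaw-jig 0.003 F [ 0.8 -0.1  0.9] open 87.1
block [-196.1  328.6] turn/units -0.087 area 303 cost 0.24
block [-193.6  433.9] turn/units 0.309 area 314 cost 0.20
block [-92.  329.8] turn/units 0.331 area 349 cost 0.20
block [-75.5 417.3] turn/units -0.053 area 359 cost 0.27
block [ 22.4 304.3] turn/units 0.130 area 397 cost 0.19
block [ 25.4 416.3] turn/units 0.109 area 401 cost 0.26
glue [[175.1 314.2]
 [ 52.4 323.7]]
[[161.2 307.2]]
base [[-576.8  121.8]]
```

```bash
python3 -m handwheel '[[0,0,0,0.6,0.08,0,87],[0,0,0,1,0.14,0,87]]' 30 >/dev/null
python3 -m handwheel '[[0,0,0,0.6,0.08,0.2,85],[0,0,0,1,0.14,0.5,85]]' >/dev/null
python3 -m handwheel '[[0,0,0.13,0.515,0.12,0.5,85],[0,0,0.13,0.515,0.12,0.7,85],[0,0,0.13,0.515,0.12,0.7,85]]' >/dev/null
python3 -m handwheel '[[0,0,0,0,0,0.5,85],[0,0,0,0,0,0.8,85],[0,0,0,0,0,0.97,85],[0,0,0,0,0,0.97,85],[0,0,0,0,0,0.97,85],[0,0,0,0,0,0.97,60],[0,0,0,0,0,0.97,60],[0,0,0,0,0,0.97,60],[0,0,0,0,0,0.97,60]]'
python3 -c "
from h import *
st()"
```

```text
time: 4.42
position: [0.5786, 0.2391, 0.0066]
eef_rot: [0.708, 0.706, 0.001, 0.0]
contact_force: [-0.4, 0.2, 6.5]
grip_width: 0.824
t 4.42 jigXY [ 22.6 302.5] z 6.6 yaw-jig -0.102 F [ 0.3 -0.4 -6.5] open 71.7
```

```bash
python3 -m handwheel '[[0,0,0,0,0,-0.3,60],[0,0,-0.06,0,0,-0.7,60],[0,0,-0.13,0,0,-1,60],[0,0,-0.13,0,0,-1,60]]' >/dev/null
python3 -m handwheel '[[0,0,0,-0.5,-0.02,0,60],[0,0,0,-1,-0.03,0,60]]' >/dev/null
python3 -m handwheel '[[0,0,0,-0.5,-0.02,0,60],[0,0,0,-1,-0.03,0,60]]' >/dev/null
python3 -m handwheel '[[0,0,0,-0.5,-0.02,0,60],[0,0,0,-0.805,-0.03,0,60],[0,0,0,-0.805,-0.03,0.4,60],[0,0,0,-0.805,-0.03,0.7,60],[0,0,0,-0.805,-0.03,0.7,60],[0,0,0,-0.805,-0.03,0.7,60]]'
python3 -c "
from h import *
st()
m=r.camera_model('wrist'); im=r.capture('wrist'); cv2.imwrite('pics/w2.png',im[:,:,::-1])"
```

```text
time: 6.18
position: [0.5969, -0.0415, 0.0358]
eef_rot: [0.671, 0.741, -0.0, 0.0]
contact_force: [0.7, -0.5, 0.2]
grip_width: 0.824
t 6.17 jigXY [13.1 21.5] z 35.8 yaw-jig -0.000 F [-0.6  0.6 -0.2] open 71.7
```

View pics/w2.png

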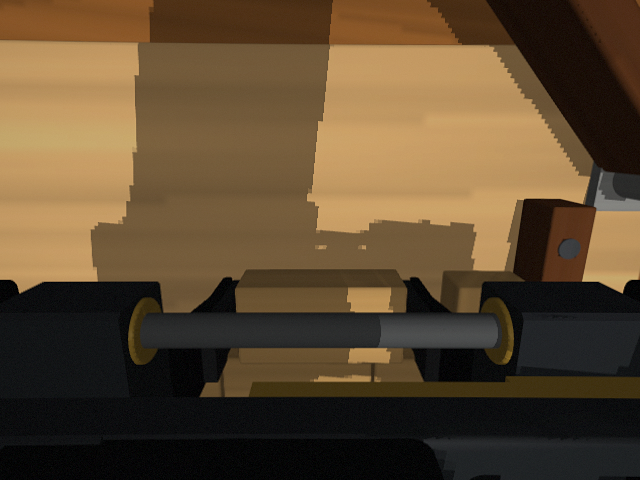

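```bash
python3 -m handwheel '[[0,0,0,0,0,0.06,60],[0,0,0,0,0,0.09,60],[0,0,0,0,0,0.105,60],[0,0,0,0,0,0.105,60]]'|grep -E 'force|posi'
python3 -m handwheel '[[0,0,0,0,0.03,0,60],[0,0,0,0,0.05,0,60],[0,0,0,0,0.06,0,60],[0,0,0,0,0.06,0,60]]'
python3 -c "
from h import *
st()"
python3 -m handwheel '[[0,0,0,0,0.01,0,60],[0,0,0,0,0.02,0,60],[0,0,0,0,0.02,0,60]]'
python3 -c "
from h import *
st()"
```

```text
position: [0.5967, -0.0414, 0.025]
contact_force: [0.1, -0.2, -0.0]
time: 7.22
position: [0.6006, -0.0411, 0.0247]
eef_rot: [0.672, 0.741, -0.001, -0.002]
contact_force: [-6.2, 0.1, 3.9]
grip_width: 0.824
t 7.22 jigXY [16.8 21.5] z 24.7 yaw-jig -0.001 F [ 0.7 -6.2 -3.9] open 71.7
time: 7.6
position: [0.6007, -0.041, 0.0247]
eef_rot: [0.672, 0.741, -0.003, -0.003]
contact_force: [-11.7, -0.2, 8.3]
grip_width: 0.829
t 7.60 jigXY [16.9 21.6] z 24.7 yaw-jig -0.001 F [  0.9 -11.8  -8.2] open 72.1
```

```bash
python3 -m handwheel '[[0,0,0,0,-0.02,0,60],[0,0,0,0,-0.035,0,60],[0,0,0,0,-0.035,0,82],[0,0,0,0,-0.035,0,82],[0,0,0,0,-0.035,0,82],[0,0,0,0,-0.035,-0.3,82],[0,0,0,0,-0.035,-0.6,50],[0,0,0,-0.4,-0.035,-0.6,0],[0,0,0,-0.65,-0.035,-0.6,0],[0,0,0,-0.65,-0.035,-0.6,0],[0,0,0,-0.65,-0.035,-0.3,0],[0,0,0,-0.65,-0.035,0,0],[0,0,0,-0.65,-0.035,0,0]]'
python3 -c "
from h import *
st()"
python3 -m handwheel '[[0,0,0,0.08,0,0,0],[0,0,0,0.16,0,0,0],[0,0,0,0.24,0,0,0],[0,0,0,0.30,0,0,0],[0,0,0,0.33,0,0,0],[0,0,0,0.33,0,0,0]]'
python3 -c "
from h import *
st()"
```

```text
time: 9.22
position: [0.6055, -0.1035, 0.0225]
eef_rot: [0.671, 0.742, -0.001, -0.002]
contact_force: [0.1, -0.4, 0.3]
grip_width: 0.23
t 9.22 jigXY [ 15.6 -41.1] z 22.5 yaw-jig 0.002 F [-0.4  0.  -0.3] open 20.0
time: 9.98
position: [0.6044, -0.0726, 0.0251]
eef_rot: [0.671, 0.741, 0.0, -0.0]
contact_force: [0.5, 0.6, -0.3]
grip_width: 0.005
t 9.97 jigXY [ 17.4 -10.1] z 25.1 yaw-jig 0.000 F [0.6 0.6 0.3] open 0.5
```

```bash
python3 -m handwheel '[[0,0,0,0.03,0,0,0],[0,0,0,0.06,0,0,0],[0,0,0,0.08,0,0,0],[0,0,0,0.08,0,0,0]]' | grep force
python3 -m handwheel '[[0,0,0,0.02,0,0,0],[0,0,0,0.04,0,0,0],[0,0,0,0.04,0,0,0]]'|grep force
python3 -c "
from h import *
st()
m=r.camera_model('wrist'); im=r.capture('wrist'); cv2.imwrite('pics/w3.png',im[:,:,::-1])"
```

```text
contact_force: [0.5, 0.8, -0.3]
contact_force: [0.5, -1.1, -0.2]
t 10.85 jigXY [17.4  1.7] z 25.0 yaw-jig 0.000 F [-1.1  0.4  0.2] open 0.4
```

View pics/w3.png

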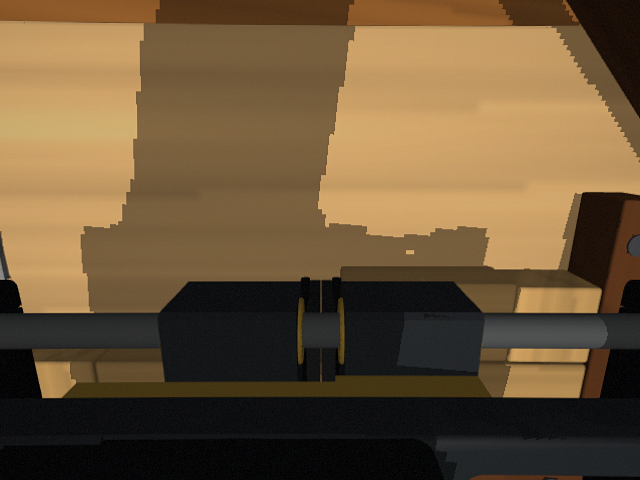

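```bash
python3 -m handwheel '[[0,0,0,0.02,0,0,0],[0,0,0,0.04,0,0,0],[0,0,0,0.04,0,0,0]]'|grep force
python3 -m handwheel '[[0,0,0,0.02,0,0,0],[0,0,0,0.04,0,0,0],[0,0,0,0.04,0,0,0]]'|grep force
python3 -c "
from h import *
st()"
```

```text
contact_force: [0.5, -6.7, 0.2]
contact_force: [1.0, -12.7, 0.0]
t 11.65 jigXY [16.9  1.8] z 25.5 yaw-jig -0.005 F [-12.8  -0.2   0.1] open 0.1
```

```bash
python3 -m handwheel '[[0,0,0,-0.15,0,0,0],[0,0,0,-0.15,0,-0.5,40],[0,0,0,-0.15,0,-1,85],[0,0,0,-0.15,0,-1,85]]' >/dev/null
python3 -c "
from h import *
st();bj()"
```

```text
t 12.15 jigXY [20.9 -5.4] z 130.0 yaw-jig 0.001 F [-0.2 -0.5 -0.6] open 22.9
block [-196.   328.7] turn/units -0.154 area 302 cost 0.25
block [-193.7  433.7] turn/units 0.327 area 313 cost 0.21
block [-92.  329.8] turn/units 0.294 area 348 cost 0.21
block [-75.6 417.5] turn/units -0.056 area 362 cost 0.26
block [ 25.5 416.1] turn/units 0.128 area 399 cost 0.27
```

```bash
for i in 1 2 3 4; do python3 -m handwheel '[[0,0,0,0.6,0.01,0,85],[0,0,0,1,0.02,0,85]]' >/dev/null; done
python3 -m handwheel '[[0,0,0.12,0.215,0.005,0.2,85],[0,0,0.12,0.215,0.005,0.2,85]]' >/dev/null
python3 -m handwheel '[[0,0,0,0,0,0.5,85],[0,0,0,0,0,0.8,85],[0,0,0,0,0,0.98,85],[0,0,0,0,0,0.98,85],[0,0,0,0,0,0.98,60],[0,0,0,0,0,0.98,60],[0,0,0,0,0,0.98,60],[0,0,0,0,0,0.98,60]]' 30
python3 -c "
from h import *
st()"
```

```text
time: 14.45
position: [0.5718, 0.353, 0.0088]
eef_rot: [0.705, 0.709, 0.001, 0.0]
contact_force: [-0.4, -1.6, 7.1]
grip_width: 0.831
t 14.45 jigXY [ 27.1 416.6] z 8.8 yaw-jig -0.094 F [-1.6 -0.4 -7.1] open 72.3
```

```bash
python3 -m handwheel '[[0,0,0,0,0,-0.3,60],[0,0,-0.06,0,0,-0.7,60],[0,0,-0.12,0,0,-1,60],[0,0,-0.12,0,0,-1,60]]' >/dev/null
for i in 1 2 3 4; do python3 -m handwheel '[[0,0,0,-0.5,-0.015,0,60],[0,0,0,-1,-0.028,0,60]]' >/dev/null; done
python3 -m handwheel '[[0,0,0,-0.5,-0.02,0,60],[0,0,0,-0.666,-0.028,0.2,60],[0,0,0,-0.666,-0.028,0.5,60],[0,0,0,-0.666,-0.028,0.72,60],[0,0,0,-0.666,-0.028,0.75,60],[0,0,0,-0.666,-0.028,0.75,60]]'
python3 -c "
from h import *
st()"
```

```text
time: 16.7
position: [0.6026, -0.1132, 0.0318]
eef_rot: [0.671, 0.741, -0.0, -0.0]
contact_force: [0.0, -0.3, -1.2]
grip_width: 0.824
t 16.70 jigXY [ 11.7 -50.4] z 31.8 yaw-jig -0.000 F [-0.3  0.   1.2] open 71.7
```

```bash
python3 -m handwheel '[[0,0,0,0,0,0.03,60],[0,0,0,0,0,0.05,60],[0,0,0,0,0,0.05,60]]'|grep -E 'force|posi'
python3 -m handwheel '[[0,0,0,0,0.03,0,60],[0,0,0,0,0.05,0,60],[0,0,0,0,0.065,0,60],[0,0,0,0,0.065,0,60]]' | grep force
python3 -c "
from h import *
st()"
python3 -m handwheel '[[0,0,0,0,0.02,0,60],[0,0,0,0,0.03,0,60],[0,0,0,0,0.03,0,60]]' | grep force
python3 -c "
from h import *
st()"
```

```text
position: [0.603, -0.1133, 0.0273]
contact_force: [0.3, 0.2, -0.5]
contact_force: [-4.8, -0.1, 2.8]
t 17.57 jigXY [ 16.9 -50.5] z 26.9 yaw-jig 0.000 F [ 0.4 -4.7 -2.8] open 72.1
contact_force: [-11.6, 1.3, 9.8]
t 17.95 jigXY [ 17.  -50.5] z 26.9 yaw-jig 0.000 F [  2.4 -11.5  -9.7] open 72.2
```

```bash
python3 -m handwheel '[[0,0,0,0,-0.02,0,60],[0,0,0,0,-0.04,0,60],[0,0,0,0,-0.04,0,82],[0,0,0,0,-0.04,0,82],[0,0,0,0,-0.04,0,82],[0,0,0,0,-0.04,-0.3,82],[0,0,0,0,-0.04,-0.6,50],[0,0,0,-0.4,-0.04,-0.6,0],[0,0,0,-0.65,-0.04,-0.6,0],[0,0,0,-0.65,-0.03,-0.6,0],[0,0,0,-0.65,-0.03,-0.3,0],[0,0,0,-0.65,-0.03,0,0],[0,0,0,-0.65,-0.03,0,0],[0,0,0,-0.65,-0.03,0,0]]'|grep grip
python3 -m handwheel '[[0,0,0,0.1,0,0,0],[0,0,0,0.2,0,0,0],[0,0,0,0.28,0,0,0],[0,0,0,0.35,0,0,0],[0,0,0,0.41,0,0,0],[0,0,0,0.44,0,0,0],[0,0,0,0.46,0,0,0],[0,0,0,0.46,0,0,0]]' | grep force
python3 -c "
from h import *
st()"
python3 -m handwheel '[[0,0,0,0.03,0,0,0],[0,0,0,0.06,0,0,0],[0,0,0,0.06,0,0,0]]'|grep force
python3 -c "
from h import *
st()"
```

```text
grip_width: 0.11
contact_force: [0.4, -2.2, -0.0]
t 20.70 jigXY [ 18.3 -70.3] z 27.0 yaw-jig -0.001 F [-2.2  0.2  0. ] open 0.4
contact_force: [0.9, -11.0, -0.3]
t 21.07 jigXY [ 17.9 -70.2] z 27.7 yaw-jig -0.004 F [-11.   -0.2   0.4] open 0.6
```

```bash
python3 -m handwheel '[[0,0,0,-0.15,0,0,0],[0,0,0,-0.15,0,-0.5,40],[0,0,0,-0.15,0,-1,85],[0,0,0,-0.15,0,-1,85],[0,0,0,-0.15,0,-1,85]]' >/dev/null
python3 -c "
from h import *
st();bj()"
```

```text
t 21.70 jigXY [ 18.2 -77.8] z 126.5 yaw-jig 0.000 F [-0.4 -0.4  1. ] open 32.7
block [-196.2  328.4] turn/units -0.103 area 307 cost 0.24
block [-193.5  433.8] turn/units 0.318 area 319 cost 0.19
block [-92.  329.5] turn/units 0.326 area 350 cost 0.20
block [-75.6 417.3] turn/units -0.058 area 362 cost 0.26
```

```bash
for i in 1 2 3 4 5; do python3 -m handwheel '[[0,0,0,0.55,-0.23,0,85],[0,0,0,1,-0.42,0,85]]' >/dev/null; done
python3 -m handwheel '[[0,0,0.2,0.116,-0.02,0.2,85],[0,0,0.318,0.116,-0.02,0.2,85],[0,0,0.318,0.116,-0.02,0.2,85]]' >/dev/null
python3 -m handwheel '[[0,0,0,0,0,0.5,85],[0,0,0,0,0,0.8,85],[0,0,0,0,0,0.98,85],[0,0,0,0,0,0.98,85],[0,0,0,0,0,0.98,60],[0,0,0,0,0,0.98,60],[0,0,0,0,0,0.98,60],[0,0,0,0,0,0.98,60]]' 30
python3 -c "
from h import *
st()"
```

```text
time: 24.38
position: [0.3512, 0.3483, 0.0101]
eef_rot: [0.758, 0.652, 0.001, -0.0]
contact_force: [0.0, -0.2, 4.7]
grip_width: 0.83
t 24.38 jigXY [-192.9  433.7] z 10.1 yaw-jig -0.250 F [-0.2  0.1 -4.7] open 72.2
```

```bash
python3 -m handwheel '[[0,0,0,0,0,-0.3,60],[0,0,-0.15,0,0,-0.7,60],[0,0,-0.318,0,0,-1,60],[0,0,-0.318,0,0,-1,60]]' >/dev/null
for i in 1 2 3 4 5; do python3 -m handwheel '[[0,0,0,-0.5,0.2,0,60],[0,0,0,-1,0.41,0,60]]' >/dev/null; done
python3 -m handwheel '[[0,0,0,-0.4,0,0,60],[0,0,0,-0.557,0,0.2,60],[0,0,0,-0.557,0,0.5,60],[0,0,0,-0.557,0,0.7,60],[0,0,0,-0.557,0,0.76,60],[0,0,0,-0.557,0,0.76,60]]'
python3 -c "
from h import *
st()"
```

```text
time: 26.88
position: [0.6095, -0.1842, 0.0327]
eef_rot: [0.671, 0.742, 0.0, -0.0]
contact_force: [0.0, -0.1, -0.6]
grip_width: 0.831
t 26.88 jigXY [  11.5 -121.7] z 32.7 yaw-jig 0.001 F [-0.1 -0.   0.6] open 72.3
```

```bash
python3 -m handwheel '[[0,0,0,0,0,0.03,60],[0,0,0,0,0,0.042,60],[0,0,0,0,0,0.042,60]]'|grep -E 'force|posi'
python3 -m handwheel '[[0,0,0,0,0.03,0,60],[0,0,0,0,0.05,0,60],[0,0,0,0,0.065,0,60],[0,0,0,0,0.065,0,60]]' | grep force
python3 -c "
from h import *
st()"
python3 -m handwheel '[[0,0,0,0,0.02,0,60],[0,0,0,0,0.03,0,60],[0,0,0,0,0.03,0,60]]' | grep force
python3 -c "
from h import *
st()"
```

```text
position: [0.6098, -0.1851, 0.0293]
contact_force: [0.0, -0.3, -0.5]
contact_force: [-11.6, 0.1, 7.4]
t 27.75 jigXY [  12.9 -122.9] z 28.2 yaw-jig -0.000 F [  1.3 -11.6  -7.3] open 72.5
contact_force: [-19.0, 1.4, 12.2]
t 28.12 jigXY [  13.1 -122.9] z 28.2 yaw-jig -0.001 F [  3.3 -19.  -11.9] open 72.0
```

```bash
python3 -m handwheel '[[0,0,0,0,-0.03,0,60],[0,0,0,0,-0.08,0,60],[0,0,0,0,-0.08,0,82],[0,0,0,0,-0.08,0,82],[0,0,0,0,-0.08,0,82],[0,0,0,0,-0.08,-0.3,82],[0,0,0,0,-0.05,-0.6,50],[0,0,0,-0.4,-0.04,-0.6,0],[0,0,0,-0.65,-0.04,-0.6,0],[0,0,0,-0.65,-0.04,-0.6,0],[0,0,0,-0.65,-0.04,-0.3,0],[0,0,0,-0.65,-0.04,0,0],[0,0,0,-0.65,-0.04,0,0],[0,0,0,-0.65,-0.04,0,0]]'|grep grip
python3 -m handwheel '[[0,0,0,0.1,0,0,0],[0,0,0,0.2,0,0,0],[0,0,0,0.28,0,0,0],[0,0,0,0.35,0,0,0],[0,0,0,0.41,0,0,0],[0,0,0,0.44,0,0,0],[0,0,0,0.46,0,0,0],[0,0,0,0.46,0,0,0]]' | grep force
python3 -c "
from h import *
st()"
python3 -m handwheel '[[0,0,0,0.03,0,0,0],[0,0,0,0.06,0,0,0],[0,0,0,0.06,0,0,0]]'|grep force
python3 -c "
from h import *
st()"
```

```text
grip_width: 0.116
contact_force: [-0.1, -1.4, 0.3]
t 30.88 jigXY [  16.7 -142.3] z 28.9 yaw-jig -0.001 F [-1.3 -0.2 -0.3] open 0.0
contact_force: [1.2, -10.7, 0.3]
t 31.25 jigXY [  16.1 -142.2] z 29.7 yaw-jig -0.004 F [-10.7   0.1  -0.2] open 0.4
```

```bash
python3 -m handwheel '[[0,0,0,-0.12,0,0,0],[0,0,0,-0.12,0,-0.5,0],[0,0,0,0.2,-0.3,-0.5,0],[0,0,0,0.4,-0.5,-0.5,0],[0,0,0,0.4,-0.5,-0.3,0],[0,0,0,0.4,-0.5,0,0],[0,0,0,0.4,-0.5,0,0],[0,0,0,0.4,-0.42,0,0],[0,0,0,0.4,-0.35,0,0],[0,0,0,0.4,-0.30,0,0],[0,0,0,0.4,-0.27,0,0],[0,0,0,0.4,-0.25,0,0],[0,0,0,0.4,-0.25,0,0]]'|grep force
python3 -c "
from h import *
st()"
python3 -m handwheel '[[0,0,0,0,0.02,0,0],[0,0,0,0,0.04,0,0],[0,0,0,0,0.04,0,0]]'|grep force
python3 -c "
from h import *
st()"
```

```text
contact_force: [-0.1, -0.3, 1.1]
t 32.88 jigXY [ -8.  -95.6] z 28.9 yaw-jig 0.000 F [-0.2 -0.2 -1.1] open 0.6
contact_force: [-9.0, 0.9, 7.2]
t 33.25 jigXY [ -7.9 -95.6] z 28.4 yaw-jig -0.001 F [ 1.8 -9.  -7.1] open 0.9
```

```bash
python3 -m handwheel '[[0,0,0,0,-0.2,0,0],[0,0,0,0.5,-0.2,0,0],[0,0,0,0.72,-0.2,0,0],[0,0,0,0.72,-0.12,0,0],[0,0,0,0.72,-0.06,0,0],[0,0,0,0.72,0,0,0],[0,0,0,0.72,0,0,0],[0,0,0,0.72,0,0,0]]'|grep force
python3 -c "
from h import *
st()"
python3 -m handwheel '[[0,0,0,0,-0.2,0,0],[0,0,0,0.5,-0.2,0,0],[0,0,0,0.72,-0.2,0,0],[0,0,0,0.72,-0.12,0,0],[0,0,0,0.72,-0.06,0,0],[0,0,0,0.72,0,0,0],[0,0,0,0.72,0,0,0],[0,0,0,0.72,0,0,0]]'|grep force
python3 -c "
from h import *
st()"
python3 -m handwheel '[[0,0,0,0,-0.2,0,0],[0,0,0,0,-0.2,-0.5,40],[0,0,0,0,-0.2,-1,85],[0,0,0,0,-0.2,-1,85],[0,0,0,0,-0.2,-1,85]]' >/dev/null
python3 -c "
from h import *
st();bj()"
```

```text
contact_force: [-8.4, 0.5, 5.8]
t 34.25 jigXY [ -7.5 -25.3] z 28.2 yaw-jig -0.003 F [ 1.3 -8.3 -5.8] open 0.8
contact_force: [-7.5, -0.4, 5.7]
t 35.25 jigXY [-7.  46.1] z 28.2 yaw-jig -0.003 F [ 0.3 -7.5 -5.7] open 0.4
t 35.88 jigXY [-24.1  47.3] z 128.5 yaw-jig -0.002 F [0.3 0.6 0.2] open 32.4
block [-196.2  328.5] turn/units -0.078 area 304 cost 0.24
block [-92.  329.7] turn/units 0.300 area 349 cost 0.20
block [-75.5 417.7] turn/units -0.056 area 360 cost 0.27
```

```bash
for i in 1 2 3; do python3 -m handwheel '[[0,0,0,0.5,-0.3,0,85],[0,0,0,0.937,-0.573,0,85]]' >/dev/null; done
python3 -m handwheel '[[0,0,-0.1,0,0,0.2,85],[0,0,-0.1,0,0,0.2,85]]' >/dev/null
python3 -m handwheel '[[0,0,0,0,0,0.5,85],[0,0,0,0,0,0.8,85],[0,0,0,0,0,0.98,85],[0,0,0,0,0,0.98,85],[0,0,0,0,0,0.98,60],[0,0,0,0,0,0.98,60],[0,0,0,0,0,0.98,60],[0,0,0,0,0,0.98,60]]' 30
python3 -c "
from h import *
st()"
```

```text
time: 37.92
position: [0.3593, 0.2447, 0.0119]
eef_rot: [0.642, 0.767, 0.001, 0.0]
contact_force: [-0.6, -0.7, 6.5]
grip_width: 0.829
t 37.92 jigXY [-195.1  329.8] z 11.9 yaw-jig 0.078 F [-0.6 -0.7 -6.5] open 72.1
```

```bash
python3 -m handwheel '[[0,0,0,0,0,-0.3,60],[0,0,0.05,0,0,-0.7,60],[0,0,0.1,0,0,-1,60],[0,0,0.1,0,0,-1,60]]' >/dev/null
python3 -m handwheel '[[0,0,0,-0.5,0.3,0,60],[0,0,0,-0.9,0.567,0,60],[0,0,0,-0.9,0.567,0,60]]' >/dev/null
python3 -m handwheel '[[0,0,0,-0.5,0.3,0,60],[0,0,0,-0.9,0.567,0,60],[0,0,0,-0.9,0.567,0,60]]' >/dev/null
python3 -m handwheel '[[0,0,0,-0.5,0.3,0,60],[0,0,0,-0.92,0.567,0,60],[0,0,0,-0.92,0.567,0.3,60],[0,0,0,-0.92,0.567,0.6,60],[0,0,0,-0.92,0.567,0.75,60],[0,0,0,-0.92,0.567,0.75,60]]'
python3 -c "
from h import *
st()"
```

```text
time: 39.92
position: [0.5531, -0.0084, 0.0345]
eef_rot: [0.671, 0.742, -0.001, -0.001]
contact_force: [-0.2, -0.6, 0.8]
grip_width: 0.824
t 39.92 jigXY [-27.2  58.8] z 34.5 yaw-jig 0.002 F [-0.6 -0.3 -0.8] open 71.6
```

```bash
python3 -m handwheel '[[0,0,0,0,0,0.03,60],[0,0,0,0,0,0.042,60],[0,0,0,0,0,0.042,60]]'|grep -E 'force|posi'
python3 -m handwheel '[[0,0,0,0,0.03,0,60],[0,0,0,0,0.05,0,60],[0,0,0,0,0.075,0,60],[0,0,0,0,0.075,0,60]]' | grep force
python3 -c "
from h import *
st()"
python3 -m handwheel '[[0,0,0,0,0.02,0,60],[0,0,0,0,0.03,0,60],[0,0,0,0,0.03,0,60]]' | grep force
python3 -c "
from h import *
st()"
```

```text
position: [0.555, -0.0095, 0.0323]
contact_force: [0.8, 0.1, 0.8]
contact_force: [-5.3, -0.3, 0.8]
t 40.80 jigXY [-20.1  57.5] z 31.0 yaw-jig -0.001 F [ 0.2 -5.3 -0.8] open 71.9
contact_force: [-9.9, -1.0, 3.1]
t 41.17 jigXY [-20.1  57.4] z 30.1 yaw-jig -0.001 F [  0. -10.  -3.] open 72.0
```

```bash
python3 -m handwheel '[[0,0,0,0,-0.02,0,60],[0,0,0,0,-0.04,0,60],[0,0,0,0,-0.04,0,82],[0,0,0,0,-0.04,0,82],[0,0,0,0,-0.04,0,82],[0,0,0,0,-0.04,-0.3,82],[0,0,0,0,-0.03,-0.6,50],[0,0,0,-0.4,-0.03,-0.6,0],[0,0,0,-0.65,-0.03,-0.6,0],[0,0,0,-0.65,-0.03,-0.6,0],[0,0,0,-0.65,-0.03,-0.3,0],[0,0,0,-0.65,-0.03,0,0],[0,0,0,-0.65,-0.03,0,0],[0,0,0,-0.65,-0.03,0,0]]'|grep grip
python3 -m handwheel '[[0,0,0,0.1,0,0,0],[0,0,0,0.2,0,0,0],[0,0,0,0.28,0,0,0],[0,0,0,0.35,0,0,0],[0,0,0,0.41,0,0,0],[0,0,0,0.44,0,0,0],[0,0,0,0.46,0,0,0],[0,0,0,0.46,0,0,0]]' | grep force
python3 -c "
from h import *
st()"
python3 -m handwheel '[[0,0,0,0.03,0,0,0],[0,0,0,0.05,0,0,0],[0,0,0,0.05,0,0,0]]'|grep force
python3 -c "
from h import *
st()"
```

```text
grip_width: 0.116
contact_force: [0.6, -3.9, 0.4]
t 43.92 jigXY [-18.6  37.4] z 31.7 yaw-jig -0.001 F [-3.9  0.2 -0.4] open 0.4
contact_force: [0.7, -11.5, 0.2]
t 44.30 jigXY [-18.9  37.5] z 31.8 yaw-jig -0.004 F [-11.5  -0.4  -0.1] open 0.4
```

```bash
python3 -m handwheel '[[0,0,0,-0.15,0,0,0],[0,0,0,-0.15,0,-0.5,0],[0,0,0,-0.15,0,-1,0],[0,0,0,-0.15,0,-1,0],[0,0,0,-0.15,0,-1,0]]' >/dev/null
for i in 1 2 3 4; do python3 -m handwheel '[[0,0,0,0.5,-0.13,0,0],[0,0,0,0.97,-0.26,0,0]]' >/dev/null; done
python3 -m handwheel '[[0,0,0,0,0,0.2,0],[0,0,0,0,0,0.2,0]]' >/dev/null
python3 -c "
from h import *
st();bj()"
python3 -m handwheel '[[0,0,0,0,0,0.5,0],[0,0,0,0,0,0.98,0],[0,0,0,0,0,0.98,0],[0,0,0,0,0,0.98,0],[0,0,0,0,0.1,0.98,0],[0,0,0,0,0.2,0.98,0],[0,0,0,0,0.27,0.98,0],[0,0,0,0,0.34,0.98,0],[0,0,0,0,0.41,0.98,0],[0,0,0,0,0.48,0.98,0],[0,0,0,0,0.55,0.98,0],[0,0,0,0,0.6,0.98,0],[0,0,0,0,0.6,0.98,0],[0,0,0,0,0.5,0.98,0],[0,0,0,0,0.5,0.2,85],[0,0,0,0,0.5,0,85],[0,0,0,0,0.5,0,85]]'
python3 -c "
from h import *
st();bj()"
```

```text
t 46.17 jigXY [-124.8  415.6] z 108.5 yaw-jig 0.001 F [-0.3 -0.4  0.2] open 0.3
block [-92.1 329.4] turn/units 0.230 area 307 cost 0.31
block [-74.8 418.6] turn/units -0.153 area 354 cost 0.28
time: 48.35
position: [0.4739, 0.3448, 0.1154]
eef_rot: [0.671, 0.741, 0.003, 0.0]
contact_force: [-0.3, 0.2, -1.0]
grip_width: 0.257
t 48.35 jigXY [-71.1 418. ] z 115.4 yaw-jig 0.001 F [ 0.2 -0.2  1. ] open 22.3
block [-92.1 329.8] turn/units 0.279 area 312 cost 0.33
block [-37.4 416.6] turn/units -0.009 area 355 cost 0.35
```

```bash
python3 -m handwheel '[[0,0,0,0.01,0.2,0,85],[0,0,0,0.01,0.374,0,85],[0,0,0,0.01,0.374,0,85],[0,0,0,0.01,0.374,0,85],[0,0,0,0.01,0.374,0.4,85],[0,0,0,0.01,0.374,0.8,85],[0,0,0,0.01,0.374,0.98,85],[0,0,0,0.01,0.374,0.98,85],[0,0,0,0.01,0.374,0.98,60],[0,0,0,0.01,0.374,0.98,60],[0,0,0,0.01,0.374,0.98,60],[0,0,0,0.01,0.374,0.98,60]]' 30
python3 -c "
from h import *
st()"
```

```text
time: 49.9
position: [0.511, 0.3485, 0.0154]
eef_rot: [0.671, 0.741, 0.001, 0.0]
contact_force: [-0.1, -1.7, 5.9]
grip_width: 0.822
t 49.90 jigXY [-33.8 418.1] z 15.4 yaw-jig -0.000 F [-1.7 -0.2 -5.9] open 71.5
```

```bash
python3 -m handwheel '[[0,0,0,0,0,-0.3,60],[0,0,0,0,0,-0.7,60],[0,0,0,0,0,-1,60],[0,0,0,0,0,-1,60]]' >/dev/null
for i in 1 2 3 4; do python3 -m handwheel '[[0,0,0,-0.5,0.01,0,60],[0,0,0,-1,0.015,0,60]]' >/dev/null; done
python3 -m handwheel '[[0,0,0,-0.32,0,0,60],[0,0,0,-0.32,0,0.2,60],[0,0,0,-0.32,0,0.5,60],[0,0,0,-0.32,0,0.7,60],[0,0,0,-0.32,0,0.76,60],[0,0,0,-0.32,0,0.76,60]]'
python3 -c "
from h import *
st()"
```

```text
time: 52.15
position: [0.5581, -0.0815, 0.037]
eef_rot: [0.671, 0.741, -0.0, -0.0]
contact_force: [-0.4, 0.0, -0.6]
grip_width: 0.823
t 52.15 jigXY [-29.5 -14.4] z 37.0 yaw-jig 0.000 F [ 0.1 -0.4  0.6] open 71.6
```

```bash
python3 -m handwheel '[[0,0,0,0,0,0.02,60],[0,0,0,0,0,0.032,60],[0,0,0,0,0,0.032,60]]'|grep -E 'force|posi'
python3 -m handwheel '[[0,0,0,0,0.03,0,60],[0,0,0,0,0.06,0,60],[0,0,0,0,0.085,0,60],[0,0,0,0,0.085,0,60]]' | grep force
python3 -c "
from h import *
st()"
python3 -m handwheel '[[0,0,0,0,0.03,0,60],[0,0,0,0,0.05,0,60],[0,0,0,0,0.05,0,60]]' | grep force
python3 -c "
from h import *
st()"
```

```text
position: [0.5589, -0.0815, 0.0348]
contact_force: [0.6, 0.5, -0.2]
contact_force: [0.7, 0.3, 0.1]
t 53.02 jigXY [-20.2 -14.5] z 34.4 yaw-jig 0.000 F [ 0.2  0.7 -0.1] open 71.6
contact_force: [-2.9, 1.7, 0.1]
t 53.40 jigXY [-16.2 -14.5] z 34.2 yaw-jig -0.000 F [ 2.  -2.7 -0.1] open 71.6
```

```bash
python3 -m handwheel '[[0,0,0,0,0.01,0.01,60],[0,0,0,0,0.025,0.01,60],[0,0,0,0,0.025,0.01,60]]'|grep force
python3 -c "
from h import *
st()"
python3 -m handwheel '[[0,0,0,0,-0.02,0,60],[0,0,0,0,-0.04,0,60],[0,0,0,0,-0.04,0,82],[0,0,0,0,-0.04,0,82],[0,0,0,0,-0.04,0,82],[0,0,0,0,-0.04,-0.3,82],[0,0,0,0,-0.06,-0.6,50],[0,0,0,-0.4,-0.06,-0.6,0],[0,0,0,-0.65,-0.06,-0.6,0],[0,0,0,-0.65,-0.06,-0.6,0],[0,0,0,-0.65,-0.06,-0.3,0],[0,0,0,-0.65,-0.06,0.04,0],[0,0,0,-0.65,-0.06,0.04,0],[0,0,0,-0.65,-0.06,0.04,0]]'|grep grip
python3 -m handwheel '[[0,0,0,0.1,0,0,0],[0,0,0,0.2,0,0,0],[0,0,0,0.28,0,0,0],[0,0,0,0.35,0,0,0],[0,0,0,0.41,0,0,0],[0,0,0,0.44,0,0,0],[0,0,0,0.46,0,0,0],[0,0,0,0.46,0,0,0]]' | grep force
python3 -c "
from h import *
st()"
python3 -m handwheel '[[0,0,0,0.03,0,0,0],[0,0,0,0.05,0,0,0],[0,0,0,0.05,0,0,0]]'|grep force
python3 -c "
from h import *
st()"
```

```text
contact_force: [-10.6, 1.0, 8.8]
t 53.77 jigXY [-16.1 -14.6] z 33.4 yaw-jig -0.001 F [  2.1 -10.5  -8.8] open 71.9
grip_width: 0.113
contact_force: [0.2, -2.2, -1.2]
t 56.52 jigXY [-19.1 -34.6] z 29.5 yaw-jig -0.001 F [-2.2 -0.   1.2] open 0.5
contact_force: [-0.6, -11.0, 0.3]
t 56.90 jigXY [-19.5 -34.5] z 29.9 yaw-jig -0.004 F [-10.9  -1.7  -0.2] open 0.7
```

```bash
python3 -m handwheel '[[0,0,0,-0.15,0,0,0],[0,0,0,-0.15,0,-0.5,40],[0,0,0,-0.15,0,-0.9,85],[0,0,0,-0.15,0,-0.9,85],[0,0,0,-0.15,0,-0.9,85]]' >/dev/null
python3 -c "
from h import *
st();bj()"
```

```text
t 57.52 jigXY [-19.3 -42.8] z 118.9 yaw-jig 0.000 F [-1.  -0.5  0.5] open 32.6
block [-92.  329.8] turn/units 0.309 area 348 cost 0.21
```

```bash
for i in 1 2 3 4; do python3 -m handwheel '[[0,0,0,0.5,-0.1,0,85],[0,0,0,0.931,-0.182,0,85]]' >/dev/null; done
python3 -m handwheel '[[0,0,0.2,0,0,0.2,85],[0,0,0.309,0,0,0.2,85],[0,0,0.309,0,0,0.2,85]]' >/dev/null
python3 -m handwheel '[[0,0,0,0,0,0.5,85],[0,0,0,0,0,0.8,85],[0,0,0,0,0,0.92,85],[0,0,0,0,0,0.92,85],[0,0,0,0,0,0.92,60],[0,0,0,0,0,0.92,60],[0,0,0,0,0,0.92,60],[0,0,0,0,0,0.92,60]]' 30
python3 -c "
from h import *
st()"
```

```text
time: 59.95
position: [0.4632, 0.2547, 0.0088]
eef_rot: [0.756, 0.655, 0.001, 0.0]
contact_force: [0.6, -0.7, 5.6]
grip_width: 0.833
t 59.95 jigXY [-90.7 329.5] z 8.8 yaw-jig -0.243 F [-0.6  0.7 -5.6] open 72.5
```

```bash
python3 -m handwheel '[[0,0,0,0,0,-0.3,60],[0,0,-0.15,0,0,-0.7,60],[0,0,-0.309,0,0,-1,60],[0,0,-0.309,0,0,-1,60]]' >/dev/null
for i in 1 2 3 4; do python3 -m handwheel '[[0,0,0,-0.5,0.08,0,60],[0,0,0,-1,0.16,0,60]]' >/dev/null; done
python3 -m handwheel '[[0,0,0,-0.155,0,0,60],[0,0,0,-0.155,0,0.2,60],[0,0,0,-0.155,0,0.5,60],[0,0,0,-0.155,0,0.7,60],[0,0,0,-0.155,0,0.76,60],[0,0,0,-0.155,0,0.76,60]]'
python3 -c "
from h import *
st()"
```

```text
time: 62.2
position: [0.5669, -0.1525, 0.0312]
eef_rot: [0.671, 0.741, -0.0, -0.0]
contact_force: [-1.2, -0.7, 0.3]
grip_width: 0.83
t 62.20 jigXY [-27.7 -85.9] z 31.2 yaw-jig 0.001 F [-0.5 -1.2 -0.3] open 72.2
```

```bash
python3 -m handwheel '[[0,0,0,0,0,0.02,60],[0,0,0,0,0,0.04,60],[0,0,0,0,0,0.04,60]]'|grep -E 'force|posi'
python3 -m handwheel '[[0,0,0,0,0.03,0,60],[0,0,0,0,0.06,0,60],[0,0,0,0,0.085,0,60],[0,0,0,0,0.085,0,60]]' | grep force
python3 -c "
from h import *
st()"
python3 -m handwheel '[[0,0,0,0,0.015,0,60],[0,0,0,0,0.03,0,60],[0,0,0,0,0.03,0,60]]' | grep force
python3 -c "
from h import *
st()"
```

```text
position: [0.5671, -0.1532, 0.0277]
contact_force: [0.7, 0.5, -0.9]
contact_force: [-7.6, -0.4, 4.6]
t 63.08 jigXY [-22.  -86.7] z 26.9 yaw-jig 0.000 F [ 0.4 -7.7 -4.6] open 72.6
contact_force: [-14.6, 0.6, 11.5]
t 63.45 jigXY [-21.9 -86.7] z 26.9 yaw-jig -0.000 F [  2.  -14.6 -11.3] open 72.3
```

```bash
python3 -m handwheel '[[0,0,0,0,-0.03,0,60],[0,0,0,0,-0.05,0,60],[0,0,0,0.04,-0.05,0,60],[0,0,0,0.08,-0.05,0,60],[0,0,0,0.08,-0.02,0,60],[0,0,0,0.08,0,0,60],[0,0,0,0.08,0,0,60]]'|grep force
python3 -c "
from h import *
st()"
python3 -m handwheel '[[0,0,0,0,-0.03,0,60],[0,0,0,0,-0.06,0,60],[0,0,0,0,-0.06,0,77],[0,0,0,0,-0.06,0,77],[0,0,0,0,-0.06,0,77],[0,0,0,0,-0.06,-0.3,77],[0,0,0,0,-0.06,-0.6,50],[0,0,0,-0.4,0,-0.6,0],[0,0,0,-0.51,0.04,-0.6,0],[0,0,0,-0.51,0.04,-0.6,0],[0,0,0,-0.51,0.04,-0.6,0],[0,0,0,-0.51,0.04,-0.6,0],[0,0,0,-0.51,0.04,-0.6,0]]'|grep grip
python3 -c "
from h import *
st()
m=r.camera_model('wrist'); im=r.capture('wrist'); cv2.imwrite('pics/w4.png',im[:,:,::-1])"
```

```text
contact_force: [-15.7, -2.3, 10.1]
t 64.33 jigXY [-21.6 -78.6] z 26.9 yaw-jig 0.000 F [ -0.8 -15.9 -10. ] open 72.6
grip_width: 0.173
t 65.95 jigXY [ -12.1 -128.7] z 87.4 yaw-jig 0.001 F [ 0.1  0.1 -1.4] open 15.1
```

View pics/w4.png

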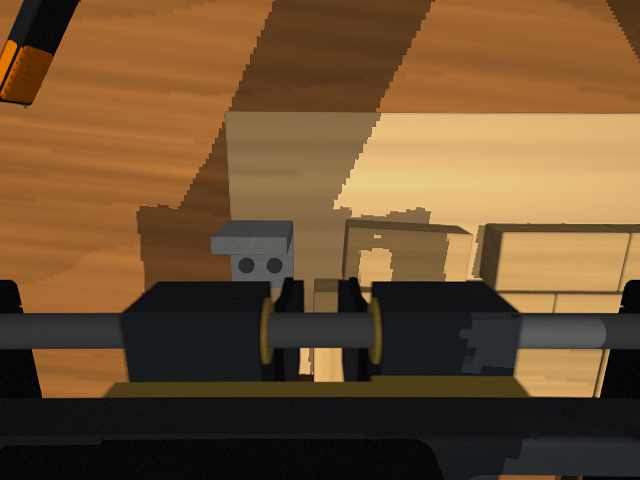

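Run:
```python
from h import *
m=r.camera_model('wrist')
for px in [(345,222),(471,234),(495,231),(293,222),(211,250),(229,113)]: print(px,toj(unproj(m,[px],.043)),toj(unproj(m,[px],.018)))
print(toj(unproj(m,[(293,222),(220,222)],.062)))
st()
```

```text
(345, 222) [[ -40.5 -114.1]] [[ -35.2 -112.4]]
(471, 234) [[-33.5 -42.4]] [[-27.4 -32. ]]
(495, 231) [[-35.3 -29.1]] [[-29.4 -17.1]]
(293, 222) [[ -40.5 -143.4]] [[ -35.2 -145.3]]
(211, 250) [[ -24.  -190.9]] [[ -16.8 -198.5]]
(229, 113) [[ -98.5 -175.7]] [[-100.3 -181.5]]
[[ -44.5 -142. ]
 [ -44.5 -179.4]]
t 66.00 jigXY [ -12.2 -129. ] z 87.4 yaw-jig 0.001 F [-0.3  0.1 -0.3] open 10.7
```

```bash
python3 -m handwheel '[[0,0,0,0.2,-0.3,0,0],[0,0,0,0.32,-0.58,0,0],[0,0,0,0.32,-0.58,0.3,0],[0,0,0,0.32,-0.58,0.59,0],[0,0,0,0.32,-0.58,0.59,0],[0,0,0,0.32,-0.5,0.59,0],[0,0,0,0.32,-0.44,0.59,0],[0,0,0,0.32,-0.4,0.59,0],[0,0,0,0.32,-0.36,0.59,0],[0,0,0,0.32,-0.33,0.59,0],[0,0,0,0.32,-0.3,0.59,0],[0,0,0,0.32,-0.28,0.59,0],[0,0,0,0.32,-0.28,0.59,0]]'|grep force
python3 -c "
from h import *
st()"
```

```text
contact_force: [-7.9, -0.1, 6.2]
t 67.62 jigXY [-43.9 -97.7] z 27.9 yaw-jig -0.001 F [ 0.7 -7.9 -6.2] open 0.3
```

```bash
python3 -m handwheel '[[0,0,0,0,-0.1,0,0],[0,0,0,0,-0.1,-0.5,0],[0,0,0,-0.2,0.15,-0.5,0],[0,0,0,-0.31,0.26,-0.5,0],[0,0,0,-0.31,0.26,-0.4,0],[0,0,0,-0.31,0.26,-0.2,0],[0,0,0,-0.31,0.26,-0.03,0],[0,0,0,-0.31,0.26,-0.03,0]]'|grep force
python3 -c "
from h import *
st()"
python3 -m handwheel '[[0,0,0,0.05,0,0,0],[0,0,0,0.1,0,0,0],[0,0,0,0.14,0,0,0],[0,0,0,0.18,0,0,0],[0,0,0,0.21,0,0,0],[0,0,0,0.23,0,0,0],[0,0,0,0.25,0,0,0],[0,0,0,0.25,0,0,0]]' | grep force
python3 -c "
from h import *
st()"
```

```text
contact_force: [-0.5, 0.9, -0.3]
t 68.62 jigXY [ -16.4 -127.4] z 28.7 yaw-jig 0.000 F [ 1.  -0.4  0.3] open 0.7
contact_force: [0.2, -6.0, 0.2]
t 69.62 jigXY [ -14.5 -106.6] z 31.8 yaw-jig -0.002 F [-6.  -0.3 -0.1] open 0.7
```

```bash
python3 -m handwheel '[[0,0,0,-0.08,0,0,0],[0,0,0,-0.08,0,-0.5,0],[0,0,0,0.2,-0.3,-0.5,0],[0,0,0,0.42,-0.5,-0.5,0],[0,0,0,0.42,-0.5,-0.2,0],[0,0,0,0.42,-0.5,0.02,0],[0,0,0,0.42,-0.42,0.02,0],[0,0,0,0.42,-0.35,0.02,0],[0,0,0,0.42,-0.30,0.02,0],[0,0,0,0.42,-0.26,0.02,0],[0,0,0,0.42,-0.26,0.02,0]]'|grep force
python3 -c "
from h import *
st()"
for i in 1 2; do python3 -m handwheel '[[0,0,0,0,-0.2,0,0],[0,0,0,0.5,-0.2,0,0],[0,0,0,0.72,-0.2,0,0],[0,0,0,0.72,-0.12,0,0],[0,0,0,0.72,-0.06,0,0],[0,0,0,0.72,0,0,0],[0,0,0,0.72,0,0,0],[0,0,0,0.72,0,0,0]]'|grep force
python3 -c "
from h import *
st()"; done
```

```text
contact_force: [-9.8, -0.1, 7.0]
t 71.00 jigXY [-43.6 -61.8] z 29.5 yaw-jig -0.001 F [ 0.9 -9.8 -6.9] open 0.5
contact_force: [-6.9, -0.0, 4.6]
t 72.00 jigXY [-43.2   8.9] z 28.8 yaw-jig -0.003 F [ 0.6 -6.9 -4.5] open 0.3
contact_force: [-6.3, -0.5, 4.2]
t 73.00 jigXY [-42.7  80.4] z 28.8 yaw-jig -0.003 F [ 0.1 -6.4 -4.2] open 0.4
```

```bash
python3 -m handwheel '[[0,0,0,0,-0.15,0,0],[0,0,0,0,-0.15,-0.4,0],[0,0,0,0,-0.15,-0.7,0],[0,0,0,0.3,-0.6,-0.7,0],[0,0,0,0.38,-1,-0.7,0],[0,0,0,0.38,-1,-0.7,0]]'|grep force
python3 -c "
from h import *
st()
m=r.camera_model('wrist'); im=r.capture('wrist'); cv2.imwrite('pics/w5.png',im[:,:,::-1])
C=toj(unproj(m,[(320,100)],.062)); 
# predicted rail outer edges
for th in (.80,.825,.85):
  print(th,proj(m,[unproj(m,[(0,0)],0)[0]]) if 0 else '')
m2=r.camera_model('scene'); im=r.capture('scene'); cv2.imwrite('pics/s5.png',cv2.resize(im[150:320,180:420],None,fx=3.3,fy=3.3,interpolation=cv2.INTER_CUBIC)[:,:,::-1])"
```

```text
contact_force: [-0.1, -1.0, 0.8]
t 73.75 jigXY [-142.9  120.6] z 99.1 yaw-jig 0.001 F [-1.  -0.2 -0.8] open 0.4
0.8 
0.825 
0.85
```

View pics/s5.png

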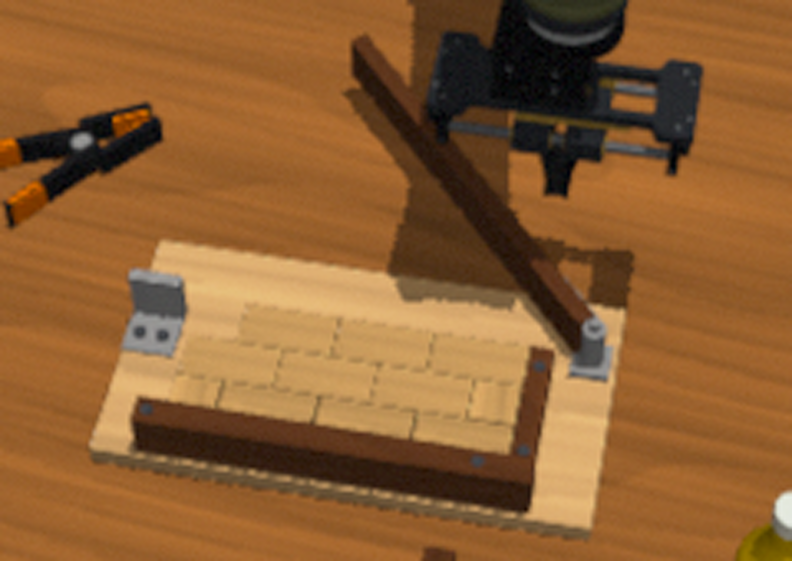

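View pics/w5.png

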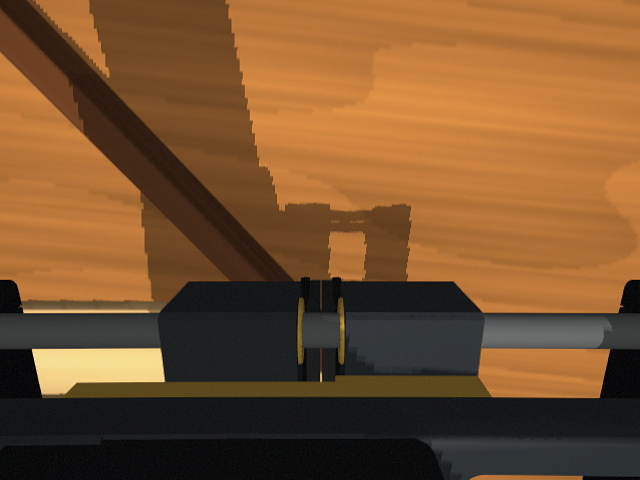

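```bash
python3 -m handwheel '[[0,0,0,0,0,0.4,0],[0,0,0,0,0,0.66,0],[0,0,0,0,0,0.66,0],[0,0,0,0,0,0.66,0],[0,0,0,-0.02,0.1,0.66,0],[0,0,0,-0.04,0.2,0.66,0],[0,0,0,-0.06,0.3,0.66,0],[0,0,0,-0.08,0.38,0.66,0],[0,0,0,-0.1,0.46,0.66,0],[0,0,0,-0.1,0.54,0.66,0],[0,0,0,-0.1,0.61,0.66,0],[0,0,0,-0.1,0.66,0.66,0],[0,0,0,-0.1,0.66,0.66,0]]'|grep force
python3 -c "
from h import *
st()"
python3 -m handwheel '[[0,0,0,0,-0.2,0,0],[0,0,0,-0.4,-0.5,0,0],[0,0,0,-0.8,-0.8,0,0],[0,0,0,-1,-0.9,0,0],[0,0,0,-1,-0.9,0,0],[0,0,0,-1,-0.9,0,0]]'|grep force
python3 -c "
from h import *
st()
m2=r.camera_model('scene'); im=r.capture('scene'); cv2.imwrite('pics/s6.png',cv2.resize(im[150:320,140:380],None,fx=3.3,fy=3.3,interpolation=cv2.INTER_CUBIC)[:,:,::-1])"
```

```text
contact_force: [0.6, 0.2, -0.5]
t 75.47 jigXY [-72.8 110.6] z 33.8 yaw-jig 0.000 F [0.2 0.6 0.5] open 0.8
contact_force: [0.1, 0.3, 0.5]
t 76.22 jigXY [-163.    11.3] z 33.9 yaw-jig 0.001 F [ 0.3  0.1 -0.5] open 0.6
```

View pics/s6.png

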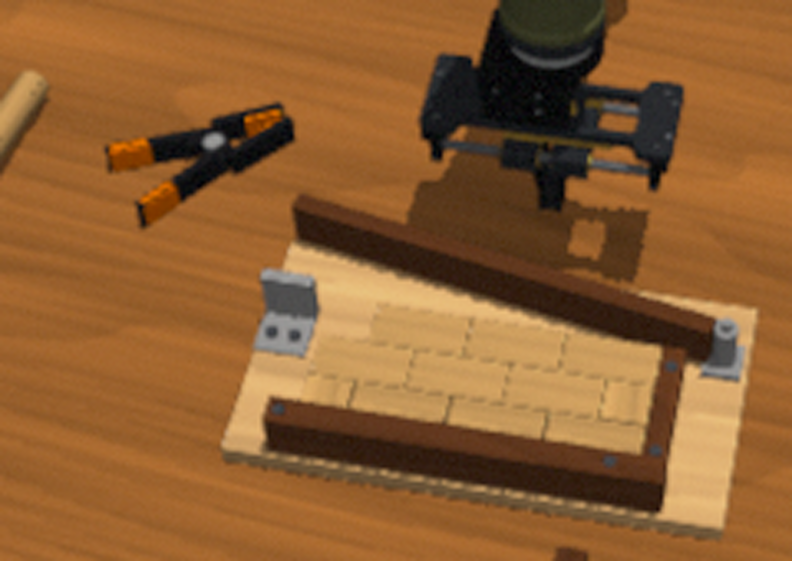

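```bash
python3 -m handwheel '[[0,0,0,-0.5,0,0,0],[0,0,0,-1,0,0,0],[0,0,0,-1,0,0,0],[0,0,0,-1,0.15,0,0],[0,0,0,-1,0.3,0,0],[0,0,0,-1,0.4,0,0],[0,0,0,-1,0.5,0,0],[0,0,0,-1,0.6,0,0],[0,0,0,-1,0.7,0,0],[0,0,0,-1,0.8,0,0],[0,0,0,-1,0.88,0,0],[0,0,0,-1,0.94,0,0],[0,0,0,-1,0.98,0,0],[0,0,0,-1,0.98,0,0]]'|grep force
python3 -c "
from h import *
st()"
python3 -m handwheel '[[0,0,0,0,0.02,0,0],[0,0,0,0,0.04,0,0],[0,0,0,0,0.06,0,0],[0,0,0,0,0.06,0,0]]'|grep force
python3 -c "
from h import *
st()"
```

```text
contact_force: [-0.3, -0.1, -1.2]
t 78.03 jigXY [-65.9 -89.5] z 33.5 yaw-jig 0.000 F [-0.  -0.3  1.2] open 0.5
contact_force: [-6.4, -0.4, 4.2]
t 78.53 jigXY [-62.4 -89.7] z 33.2 yaw-jig -0.001 F [ 0.2 -6.5 -4.2] open 0.5
```

```bash
python3 -m handwheel '[[0,0,0,0,-0.15,0,0],[0,0,0,0,-0.15,-0.4,0],[0,0,0,0,-0.15,-0.9,0],[0,0,0,0,-0.15,-0.9,0]]'|grep force
python3 -m handwheel '[[0,0,0.23,-0.3,-0.2,0,87],[0,0,0.46,-0.6,-0.4,0,87],[0,0,0.69,-1,-0.55,0,87],[0,0,0.92,-1,-0.55,0,87],[0,0,1,-1,-0.55,0,87],[0,0,1,-1,-0.55,0,87]]'|grep force
python3 -m handwheel '[[0,0,0.23,0,0,-0.3,87],[0,0,0.46,0,0,-0.6,87],[0,0,0.69,0,0,-0.8,87],[0,0,0.92,0,0,-0.8,87],[0,0,1,0,0,-0.8,87],[0,0,1,0,0,-0.8,87]]'|grep force
python3 -m handwheel '[[0,0,0,-0.3,0.3,0,87],[0,0,0,-0.5,0.6,0,87],[0,0,0,-0.5,0.6,0,87],[0,0,0,-0.5,0.6,0,87]]'|grep force
python3 - <<'E'
from h import *
import pickle
st(); print(r.sense()['qpos'])
m=r.camera_model('wrist'); im=r.capture('wrist'); pickle.dump(m,open('w7.pkl','wb')); cv2.imwrite('pics/w7.png',im[:,:,::-1])
E
```

```text
contact_force: [1.0, -0.3, 0.2]
contact_force: [0.2, 0.4, -0.5]
contact_force: [-0.2, -0.6, 0.3]
contact_force: [0.3, 0.9, 0.5]
t 81.03 jigXY [-179.9 -249. ] z 203.1 yaw-jig -1.569 F [ 0.4 -0.9 -0.5] open 86.9
[-0.3  0.1  0.9  1.8 -0.1  1.3  0.8]
```

View pics/w7.png

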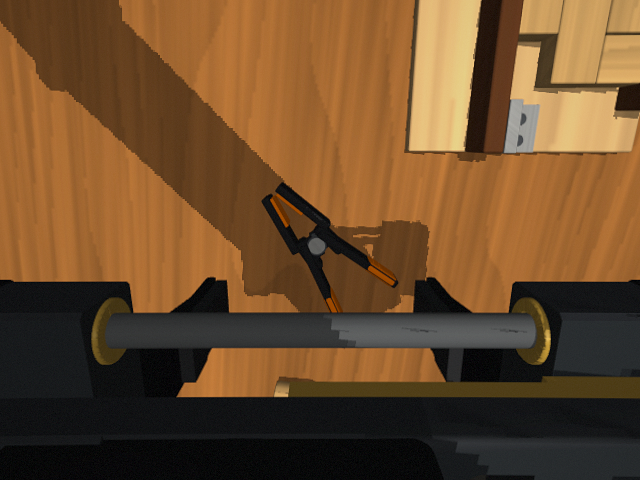

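Run:
```python
from h import *
import pickle
m=pickle.load(open('w7.pkl','rb'))
P=toj(unproj(m,[(316,245)],.027))[0]; t=toj(unproj(m,[(268,200),(281,187),(396,286),(334,314)],.024))
print('pivot',P,'tips',t[:2],'hend',t[2:]); 
d=t[:2].mean(0)-P; print('tip dist',np.hypot(*d),'ang from +Y to -X',np.degrees(np.arctan2(-d[0],d[1])))
for q in t[2:]: e=P-q; print('h',np.hypot(*e),np.degrees(np.arctan2(-e[0],e[1])))
a=np.arctan2(-d[0],d[1]); u=np.array([-np.sin(a),np.cos(a)]); print('grasp pt',P-u*55)
print('rail end corners',toj(unproj(m,[(467,152),(504,152),(520,98)],.062)))
```

```text
pivot [-185.1 -270. ] tips [[-229.1 -228. ]
 [-216.9 -216.1]] hend [[-107.2 -312.2]
 [-167.4 -342.1]]
tip dist 61.0851487156169 ang from +Y to -X 38.340263169088864
h 88.65329479814226 61.56306214639287
h 74.30162182257824 13.829547346387189
grasp pt [-151.  -313.1]
rail end corners [[ -65.6 -184.3]
 [ -36.7 -184.4]
 [ -29.9 -144.7]]
```

```bash
python3 -m handwheel '[[0,0,-0.23,0.15,0.3,0.3,87],[0,0,-0.46,0.29,0.64,0.6,87],[0,0,-0.69,0.29,0.64,0.98,87],[0,0,-0.844,0.29,0.64,0.98,87],[0,0,-0.844,0.29,0.64,0.98,87],[0,0,-0.844,0.29,0.64,0.98,87]]'|grep force
python3 - <<'E'
from h import *
import pickle
st()
m=r.camera_model('wrist'); im=r.capture('wrist'); pickle.dump(m,open('w8.pkl','wb')); cv2.imwrite('pics/w8.png',im[:,:,::-1])
for s in (0,32,62): pass
a=np.radians(38.2)
c,s=np.cos(JP[2]),np.sin(JP[2])
def w(X,Y,z): return [JP[0]+(X*c-Y*s)/1e3,JP[1]+(X*s+Y*c)/1e3,z]
print(proj(m,[w(-185.1,-270,.027),w(-223,-222,.024)]))
E
```

```text
contact_force: [-0.1, 1.3, 1.0]
t 81.83 jigXY [-150.3 -313.2] z 105.9 yaw-jig -0.908 F [ 0.8 -1.  -1. ] open 87.1
[[319.1 169.6]
 [318.4  65.1]]
```

View pics/w8.png

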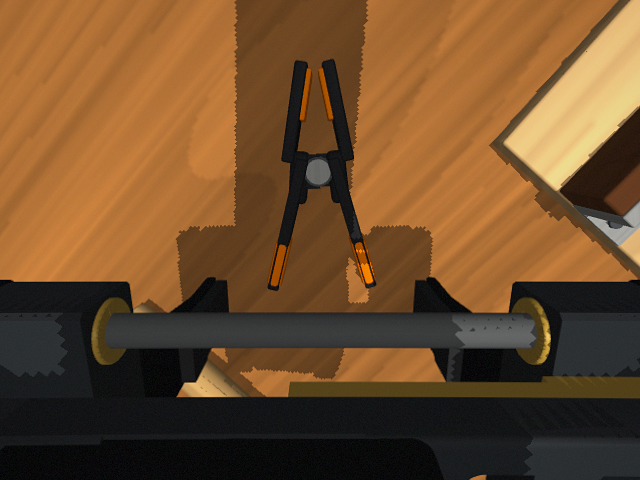

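Run:
```python
from h import *
import pickle
m=pickle.load(open('w8.pkl','rb')); s=r.sense(); M=R.from_quat(s['eef_rot']).as_matrix()
tl=lambda P:1e3*(P-s['position'])@M
ms=r.camera_model('scene')
for z in (.0,.03,.04):
    print(z,'scene end',tl(unproj(ms,[(148,174),(155,175),(130,208)],z))[:,:2].ravel(),'wrist',tl(unproj(m,[(145,303),(185,390),(213,350),(240,395)],z))[:,:2].ravel())
im=cv2.imread('pics/w8.png'); cv2.imwrite('pics/w8c.png',cv2.resize(im[270:420,100:420],None,fx=2.4,fy=2.4))
```

```text
0.0 scene end [-159.7   58.5 -146.9   42.4  -62.   141.6] wrist [-135.7   47.9 -112.1  125.8  -86.3   88.8  -66.9  130.8]
0.03 scene end [-129.5   62.3 -117.1   46.6  -34.1  143.4] wrist [-120.5   34.4  -99.5  103.6  -76.6   70.8  -59.4  108.1]
0.04 scene end [-119.5   63.6 -107.1   48.   -24.9  144.1] wrist [-115.4   29.9  -95.3   96.2  -73.4   64.8  -56.9  100.5]
```

View pics/w8c.png

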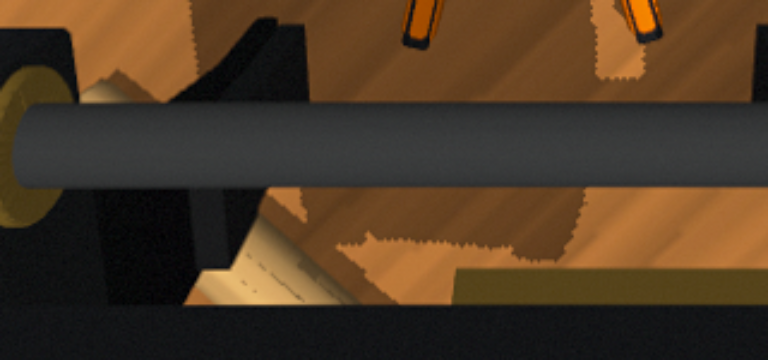

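```bash
python3 -m handwheel '[[0,0,0,0,0,0.4,87],[0,0,0,0,0,0.8,87],[0,0,0,0,0,0.97,87],[0,0,0,0,0,0.97,87],[0,0,0,0,0,0.97,87],[0,0,0,0,0,0.97,60],[0,0,0,0,0,0.97,50],[0,0,0,0,0,0.97,40],[0,0,0,0,0,0.97,30],[0,0,0,0,0,0.97,30],[0,0,0,0,0,0.97,30],[0,0,0,0,0,0.97,30],[0,0,0,0,0,0.97,30],[0,0,0,0,0,0.97,30]]' 40
python3 - <<'E'
from h import *
st()
im=r.capture('wrist'); cv2.imwrite('pics/w9.png',im[:,:,::-1])
E
```

```text
time: 83.62
position: [0.4668, -0.3917, 0.009]
eef_rot: [0.928, 0.372, 0.0, 0.0]
contact_force: [0.5, -0.1, 5.4]
grip_width: 0.35
t 83.62 jigXY [-151.  -314.1] z 9.0 yaw-jig -0.908 F [ 0.3  0.4 -5.4] open 30.4
```

View pics/w9.png

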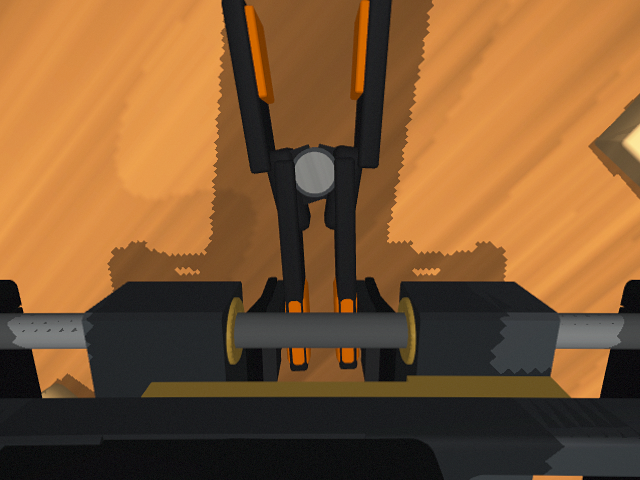

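Run:
```python
from h import *
s=r.sense(); M=R.from_quat(s['eef_rot']).as_matrix(); m=r.camera_model('wrist')
tl=lambda px,z:1e3*((unproj(m,px,z)-s['position'])@M)[:,:2]
print('pivot',tl([(315,172)],.027),'L jaw inner/outer at row0, pads rear',tl([(244,0),(222,0),(368,0),(390,0),(269,102),(354,98)],.026))
```

```text
pivot [[ -2.  -61.4]] L jaw inner/outer at row0, pads rear [[ -25.9 -118.8]
 [ -33.4 -118.8]
 [  16.2 -118.8]
 [  23.7 -118.8]
 [ -18.7  -86.4]
 [  12.2  -87.7]]
```

```bash
python3 -m handwheel '[[0,0,0,0,0,-0.15,30],[0,0,0,0,0,-0.3,30],[0,0,0.2,0,0,-0.3,30],[0,0,0.4,0,0,-0.3,30],[0,0,0.6,0,0,-0.3,30],[0,0,0.8,0,0,-0.3,30],[0,0,0.915,0,0,-0.3,30],[0,0,0.915,0,0,-0.3,30]]' 40|grep -E 'force|grip'
for i in 1 2; do python3 -m handwheel '[[0,0,0,0.2,0.01,0,30],[0,0,0,0.4,0.025,0,30],[0,0,0,0.55,0.025,0,30],[0,0,0,0.55,0.025,0,30]]'|grep -E 'force|grip';done
python3 - <<'E'
from h import *
st()
im=r.capture('wrist'); cv2.imwrite('pics/w10.png',im[:,:,::-1])
s=r.sense(); M=R.from_quat(s['eef_rot']).as_matrix(); m=r.camera_model('wrist')
# detect orange pads, pivot
h=cv2.cvtColor(im,cv2.COLOR_RGB2HSV); o=((h[...,1]>225)&(h[...,0]<18)&(h[...,2]>150)).astype(np.uint8)
n,l,stt,c=cv2.connectedComponentsWithStats(o)
for i in range(1,n):
    if stt[i,4]>40: print(stt[i],c[i])
g=((h[...,1]<30)&(h[...,2]>110)).astype(np.uint8); n,l,stt,c=cv2.connectedComponentsWithStats(g)
for i in range(1,n):
    if stt[i,4]>200: print('grey',stt[i],c[i], toj(unproj(m,[c[i]],s['position'][2]+.018)))
E
```

```text
contact_force: [-0.1, -0.7, -1.8]
grip_width: 0.353
contact_force: [0.5, 0.2, -0.9]
grip_width: 0.35
contact_force: [0.6, 0.6, -1.1]
grip_width: 0.354
t 85.67 jigXY [ -41.1 -324.4] z 38.3 yaw-jig -1.625 F [ 0.6 -0.6  1.1] open 30.8
[361   5   9  90 151] [364.8  51.7]
[262   6  12  91 152] [268.   52.4]
[303 295   3  17  44] [304.  304.1]
[336 295   3  17  44] [336.9 304. ]
[341 299  12  13 147] [346.6 305.3]
[289 300  12  12 137] [294.3 305.8]
[291 348  12  16 178] [296.2 355.4]
[341 348  12  15 165] [346.2 354.7]
grey [ 299  147   40   49 1574] [318.7 170.6] [[ -40.3 -263.1]]
grey [ 556  325   76   21 1277] [592.1 334.8] [[  71.3 -338.1]]
```

Run:
```python
from h import *
im=cv2.imread('pics/w10.png')[:,:,::-1]; m=r.camera_model('wrist'); z=r.sense()['position'][2]+.017
g=im.max(2)
for row in (2,30,60,95,125):
    d=(g[row,180:460]<75).astype(int); e=np.flatnonzero(np.diff(np.r_[0,d,0])); runs=[(a+180,b+180) for a,b in zip(e[::2],e[1::2]) if b-a>4]
    print(row,runs,[[tuple(np.round(toj(unproj(m,[(q,row)],z))[0],1)) for q in u] for u in runs])
```

```text
2 [(np.int64(233), np.int64(256)), (np.int64(376), np.int64(399))] [[(np.float64(-66.3), np.float64(-205.2)), (np.float64(-58.5), np.float64(-205.6))], [(np.float64(-17.6), np.float64(-207.9)), (np.float64(-9.8), np.float64(-208.4))]]
30 [(np.int64(237), np.int64(257)), (np.int64(376), np.int64(396))] [[(np.float64(-65.9), np.float64(-213.7)), (np.float64(-59.0), np.float64(-214.1))], [(np.float64(-17.8), np.float64(-216.4)), (np.float64(-10.8), np.float64(-216.8))]]
60 [(np.int64(241), np.int64(261)), (np.int64(373), np.int64(393))] [[(np.float64(-65.6), np.float64(-223.2)), (np.float64(-58.6), np.float64(-223.6))], [(np.float64(-19.0), np.float64(-225.8)), (np.float64(-11.9), np.float64(-226.3))]]
95 [(np.int64(245), np.int64(266)), (np.int64(368), np.int64(389))] [[(np.float64(-65.5), np.float64(-234.8)), (np.float64(-57.9), np.float64(-235.2))], [(np.float64(-21.0), np.float64(-237.3)), (np.float64(-13.4), np.float64(-237.7))]]
125 [(np.int64(249), np.int64(277)), (np.int64(359), np.int64(386))] [[(np.float64(-65.2), np.float64(-245.2)), (np.float64(-54.8), np.float64(-245.8))], [(np.float64(-24.5), np.float64(-247.4)), (np.float64(-14.5), np.float64(-248.0))]]
```

```bash
python3 -m handwheel '[[0,0,-0.03,0.015,0,0,30],[0,0,-0.049,0.026,0,0,30],[0,0,-0.049,0.026,0,0,30],[0,0,-0.049,0.026,0,0,30]]' 40|grep -E 'force|grip'
python3 -m handwheel '[[0,0,0,0,-0.06,0,30],[0,0,0,0,-0.12,0,30],[0,0,0,0,-0.16,0,30],[0,0,0,0,-0.2,0,30],[0,0,0,0,-0.24,0,30],[0,0,0,0,-0.24,0,30]]'|grep -E 'force|grip'
python3 - <<'E'
from h import *
st()
im=r.capture('wrist'); cv2.imwrite('pics/w11.png',im[:,:,::-1]); m=r.camera_model('wrist'); z=r.sense()['position'][2]+.017
h=cv2.cvtColor(im,cv2.COLOR_RGB2HSV); g=im.max(2)
for row in (1,15,40,70,100):
    d=(g[row,150:500]<75).astype(int); e=np.flatnonzero(np.diff(np.r_[0,d,0])); runs=[(a+150,b+150) for a,b in zip(e[::2],e[1::2]) if b-a>4]
    print(row,[[tuple(float(v) for v in np.round(toj(unproj(m,[(q,row)],z))[0],1)) for q in u] for u in runs])
E
```

```text
contact_force: [-0.0, -0.8, -1.0]
grip_width: 0.348
contact_force: [-0.4, -0.5, -0.3]
grip_width: 0.351
t 86.97 jigXY [ -38.5 -300.4] z 38.5 yaw-jig -1.588 F [-0.4  0.4  0.3] open 30.5
1 [[(-66.8, -181.9), (-59.6, -182.1)], [(-18.1, -182.8), (-10.2, -182.9)]]
15 [[(-66.8, -186.1), (-59.6, -186.3)], [(-51.7, -186.4), (-27.6, -186.8)], [(-18.0, -187.0), (-10.8, -187.1)]]
40 [[(-66.3, -193.9), (-59.0, -194.0)], [(-18.5, -194.7), (-11.5, -194.8)]]
70 [[(-65.3, -203.5), (-58.2, -203.6)], [(-19.3, -204.2), (-12.2, -204.4)]]
100 [[(-65.0, -213.5), (-55.9, -213.6)], [(-22.4, -214.2), (-12.9, -214.4)]]
```

```bash
python3 -m handwheel '[[0,0,0,-0.01,-0.04,0,30],[0,0,0,-0.012,-0.08,0,30],[0,0,0,-0.013,-0.12,0,30],[0,0,0,-0.013,-0.15,0,30],[0,0,0,-0.013,-0.18,0,30],[0,0,0,-0.013,-0.18,0,30]]'|grep -E 'force|grip'
python3 - <<'E'
from h import *
st()
im=r.capture('wrist'); cv2.imwrite('pics/w12.png',im[:,:,::-1]); m=r.camera_model('wrist'); z=r.sense()['position'][2]+.017
h=cv2.cvtColor(im,cv2.COLOR_RGB2HSV); g=((h[...,1]<30)&(h[...,2]>110)).astype(np.uint8); n,l,stt,c=cv2.connectedComponentsWithStats(g)
for i in range(1,n):
    if stt[i,4]>200: print('grey',stt[i],c[i], toj(unproj(m,[c[i]],z)))
o=((h[...,1]>225)&(h[...,0]<18)&(h[...,2]>150)).astype(np.uint8); n,l,stt,c=cv2.connectedComponentsWithStats(o)
for i in range(1,n):
    if stt[i,4]>40: print('or',stt[i],c[i],toj(unproj(m,[c[i]],z)))
E
```

```text
contact_force: [1.0, 0.2, -1.6]
grip_width: 0.347
t 87.78 jigXY [ -39.5 -282.5] z 38.5 yaw-jig -1.588 F [ 1.  -0.1  1.6] open 30.2
grey [ 326    0   51   84 2455] [344.6  31.9] [[ -30.1 -174. ]]
grey [ 391    0   40   84 2668] [411.7  42.2] [[  -6.6 -177.6]]
grey [ 298  147   41   49 1613] [318.3 171.1] [[ -40.1 -221.4]]
grey [380 323  27  23 348] [396.2 332.3] [[  -8.  -290.1]]
grey [ 556  325   74   21 1289] [592.5 335.1] [[  75.5 -292.5]]
or [361   5  10  90 148] [364.8  51.8] [[ -23.  -180.3]]
or [262   7  12  89 145] [268.2  52.7] [[ -57. -180.]]
or [303 295   3  17  44] [304.  304.1] [[ -47.2 -276.3]]
or [336 295   3  17  44] [336.9 304. ] [[ -33.4 -276.5]]
or [341 299  12  13 147] [346.6 305.3] [[ -29.3 -277.2]]
or [289 300  12  12 137] [294.3 305.8] [[ -51.3 -277. ]]
or [291 348  12  16 179] [296.2 355.5] [[ -51.3 -300.6]]
or [341 348  12  15 164] [346.2 354.8] [[ -29.4 -300.6]]
```

View pics/w12.png

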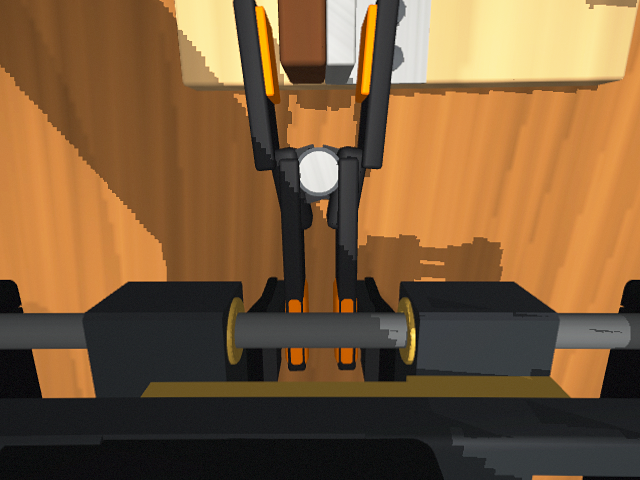

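```bash
python3 -m handwheel '[[0,0,0,0,-0.02,0,30],[0,0,0,0,-0.02,0,34],[0,0,0,0,-0.02,0,38],[0,0,0,0,-0.02,0,42],[0,0,0,0,-0.02,0,46],[0,0,0,0,-0.02,0,50],[0,0,0,0,-0.02,0,60],[0,0,0,0,-0.02,0,75],[0,0,0,0,-0.02,0,75],[0,0,0,0,-0.02,0,75],[0,0,0,0,-0.02,0,75]]'|grep -E 'force|grip'
python3 - <<'E'
from h import *
st()
im=r.capture('wrist'); cv2.imwrite('pics/w13.png',im[:,:,::-1]); m=r.camera_model('wrist'); z=r.sense()['position'][2]+.017
h=cv2.cvtColor(im,cv2.COLOR_RGB2HSV); g=((h[...,1]<30)&(h[...,2]>110)).astype(np.uint8); n,l,stt,c=cv2.connectedComponentsWithStats(g)
for i in range(1,n):
    if stt[i,4]>200: print('grey',stt[i],c[i], toj(unproj(m,[c[i]],z)))
g=im.max(2)
for row in (5,30,60,200,240,280):
    d=(g[row,150:500]<75).astype(int); e=np.flatnonzero(np.diff(np.r_[0,d,0])); runs=[(a+150,b+150) for a,b in zip(e[::2],e[1::2]) if b-a>4]
    print(row,[[tuple(float(v) for v in np.round(toj(unproj(m,[(q,row)],z))[0],1)) for q in u] for u in runs])
E
```

```text
contact_force: [-0.1, -0.1, 1.5]
grip_width: 0.861
t 89.20 jigXY [ -39.6 -280.9] z 38.5 yaw-jig -1.588 F [-0.1  0.1 -1.5] open 74.9
grey [ 327    0   35   71 2068] [341.2  33.9] [[ -31.3 -172.7]]
grey [ 382    0   49   88 3066] [408.9  44.1] [[  -7.6 -176.3]]
grey [ 300  152   39   47 1476] [318.9 175. ] [[ -40.  -220.9]]
grey [ 381  326  125   17 1719] [449.  334.4] [[  14.6 -289.5]]
5 [[(-61.7, -163.3), (-54.2, -163.5)], [(-24.5, -164.0), (-17.0, -164.1)]]
30 [[(-61.9, -170.9), (-55.0, -171.0)], [(-23.7, -171.6), (-17.1, -171.7)]]
60 [[(-62.2, -180.4), (-55.1, -180.5)], [(-23.6, -181.1), (-16.9, -181.2)]]
200 [[(-56.5, -230.3), (-23.3, -230.9)]]
240 [[(-57.7, -246.4), (-48.5, -246.5)], [(-31.2, -246.8), (-22.4, -247.0)]]
280 [[(-82.5, -263.0), (-77.9, -263.1)], [(-77.5, -263.1), (-73.4, -263.2)], [(-59.3, -263.4), (-50.2, -263.6)], [(-29.6, -264.0), (-20.9, -264.1)], [(-6.5, -264.3), (2.6, -264.5)]]
```

```bash
python3 -m handwheel '[[0,0,0,0,0,-0.15,75],[0,0,0,0,0,-0.4,75],[0,0,0,0,0,-0.8,75],[0,0,0,0,0,-1,75],[0,0,0,0,0,-1,75]]'|grep -E 'force|grip'
python3 -m handwheel '[[0,0,0,0,0.3,-0.5,75],[0,0,0,0,0.6,-1,75],[0,0,0,0,0.6,-1,75],[0,0,0,0,0.6,-1,75],[0,0,0,0,0.6,-1,75],[0,0,0,0,0.6,-1,75]]'|grep -E 'force|grip'
python3 - <<'E'
from h import *
st()
im=r.capture('wrist'); cv2.imwrite('pics/w14.png',im[:,:,::-1]); m=r.camera_model('wrist')
h=cv2.cvtColor(im,cv2.COLOR_RGB2HSV); g=((h[...,1]<30)&(h[...,2]>110)).astype(np.uint8); n,l,stt,c=cv2.connectedComponentsWithStats(g)
for i in range(1,n):
    if stt[i,4]>60: print('grey',stt[i],c[i], toj(unproj(m,[c[i]],.055)))
o=((h[...,1]>225)&(h[...,0]<18)&(h[...,2]>150)).astype(np.uint8); n,l,stt,c=cv2.connectedComponentsWithStats(o)
for i in range(1,n):
    if stt[i,4]>30: print('or',stt[i],c[i],toj(unproj(m,[c[i]],.054)))
sc=r.capture('scene'); cv2.imwrite('pics/s14.png',cv2.resize(sc[170:320,140:380],None,fx=3.3,fy=3.3,interpolation=cv2.INTER_CUBIC)[:,:,::-1])
# compare bystanders with first picture
a=cv2.imread('pics/scene0.png')[:,:,::-1].astype(int); d=np.abs(a-sc.astype(int)).max(2)
for nm,(x0,y0,x1,y1) in dict(glue=(395,300,432,358),mallet=(80,170,156,250),square=(210,315,320,366)).items(): print(nm,(d[y0:y1,x0:x1]>40).sum())
E
```

```text
contact_force: [0.4, 0.1, -0.1]
grip_width: 0.863
contact_force: [0.6, -0.2, 1.5]
grip_width: 0.864
t 90.62 jigXY [ -40.4 -339.4] z 236.9 yaw-jig -1.587 F [ 0.6  0.2 -1.5] open 75.1
grey [ 324    0   49   50 1540] [350.7  21.2] [[ -14.1 -172.3]]
grey [312  78  18  21 299] [320.   87.7] [[ -40.2 -222.4]]
or [299 149   7  34 179] [301.6 165.1] [[ -58.  -287.2]]
or [336 149   8  34 181] [339.9 165.3] [[ -23.3 -288. ]]
glue 28
mallet 1261
square 0
```

```bash
for i in 1 2 3 4 5; do python3 -m handwheel '[[0,0,0,0,-0.5,0,75],[0,0,0,0,-1,0,75],[0,0,0,0,-1,0,75]]'|grep -E 'grip' >/dev/null; done
python3 - <<'E'
from h import *
st()
sc=r.capture('scene'); cv2.imwrite('pics/s15.png',sc[:,:,::-1])
a=cv2.imread('pics/scene0.png')[:,:,::-1].astype(int); d=np.abs(a-sc.astype(int)).max(2)
for nm,(x0,y0,x1,y1) in dict(glue=(395,300,432,358),mallet=(80,170,156,250),square=(210,315,320,366)).items():
    k=(d[y0:y1,x0:x1]>40); print(nm,k.sum(), cv2.boundingRect(k.astype(np.uint8)))
# before/after the rail: panel crop (pics/s5 was scene[150:320,180:420]*3.3)
b=cv2.imread('pics/s5.png')[:,:,::-1]; c=cv2.resize(sc[150:320,180:420],None,fx=3.3,fy=3.3,interpolation=cv2.INTER_CUBIC)
k=np.abs(b[340:440,180:520].astype(int)-c[340:440,180:520]).max(2)>40; print('panel diff px',k.sum(),'of',k.size)
m=r.camera_model('scene')
h=cv2.cvtColor(sc,cv2.COLOR_RGB2HSV); o=((h[...,1]>215)&(h[...,0]<14)&(h[...,2]>150)).astype(np.uint8); o[:, :150]=0;o[:,300:]=0;o[300:]=0
n,l,stt,cc=cv2.connectedComponentsWithStats(o)
for i in range(1,n):
    if stt[i,4]>8: print('or',stt[i],toj(unproj(m,[cc[i]],.045)))
c2=np.cos(JP[2]);s2=np.sin(JP[2]); w=lambda X,Y,z:[JP[0]+(X*c2-Y*s2)/1e3,JP[1]+(X*s2+Y*c2)/1e3,z]
# sample wood colour along third course tops
for X in (-19,17):
    row=[]
    for Y in range(-150,125,6):
        u,v=proj(m,[w(X,Y,.043)])[0]; row.append(int(sc[int(round(v)),int(round(u))].max()))
    print(X,row)
E
```

```text
t 92.60 jigXY [-31.5 161.2] z 238.2 yaw-jig -1.584 F [0.5 0.6 0.5] open 75.2
glue 27 (8, 0, 13, 3)
mallet 0 (0, 0, 0, 0)
square 0 (0, 0, 0, 0)
panel diff px 9894 of 34000
-19 [79, 69, 85, 75, 94, 76, 69, 87, 76, 179, 200, 202, 203, 201, 204, 204, 200, 205, 201, 202, 206, 202, 202, 206, 202, 203, 206, 202, 206, 192, 114, 116, 115, 113, 115, 113, 115, 115, 113, 115, 114, 114, 115, 118, 116, 56]
17 [151, 146, 217, 202, 203, 198, 201, 203, 201, 201, 205, 200, 207, 205, 202, 188, 200, 201, 203, 201, 201, 207, 202, 205, 207, 203, 205, 203, 203, 202, 114, 114, 116, 114, 117, 117, 115, 115, 113, 122, 120, 115, 112, 118, 117, 53]
```

```bash
python3 -c "
from h import *
st(); r.sign_off(); st()"
```

```text
t 92.65 jigXY [-31.5 158.1] z 238.4 yaw-jig -1.588 F [ 0.5  0.2 -0.4] open 74.7
the job is handed in; nothing more can be done
the job is handed in; nothing more can be done
```

I laid all six blocks, shut the rail, clipped the clamp over the rail end and the catch, and handed the job in at 92.7 s. No verdict is reported.

- **Blocks:** The second course was finished first (slots 1–3), then the third course from the end stop (slots 4–6). I pushed each block against the course behind it and against the block or stop before it. In both courses, contact along the course came 71.9–72 mm apart from block to block, as it should. The front faces lined up within about 1.2 mm, a steady drift that fits a small error in my jig angle. The last block had turned about 0.1 rad when released, so I pushed it square and reseated it.
- **Rail:** It was pushed shut until it met resistance at -62.4 mm, where I expected about -62 mm. The wrist camera showed it against the catch.
- **Clamp:** The wrist camera showed the rail and catch centred between the pads just before release. Afterwards the jaws had closed to parallel, and the pivot stayed within 1–2 mm as the gripper lifted away.
- **Bystanders:** The mallet and try square areas were unchanged from the first picture. The glue area differed by 27 pixels at its top edge, where a block had been.

**Less certain at the end:** the arm's shadow lay over part of the panel in the last scene picture. A before/after comparison of the panel therefore differed (9,894 of 34,000 pixels), and I could not use it. The scene samples still showed wood along both courses where it should be. I did not inspect the joints by eye after the clamp went on because I had used up the picture limit. I did not touch the blocks after the last nudges, before shutting the rail.

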